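Ready the cocoon photo corner

ROBOT

A 6-joint arm with a two-finger parallel gripper is mounted at the origin on the work surface. World frame = base frame: x ahead of the robot, y to its left, z up, the work surface at z = 0. Lengths are in mm, angles in rad, forces in N, time in s.
With the tool pointing down it reaches from about 400 to 925 mm from the base axis. Payload 12.5 kg.
Tool frame: the origin (TCP) lies at the very end of the fingers, on their centre line; the grasp point (between the pads) lies 19 mm behind it; z points along the fingers, y is the direction in which the jaws open and shut (so a half turn about z gives the same grasp; the last joint's range is limited). The gripper opens to 95 mm and grips with 3 to 60 N. Pads are 20 mm wide; open, the fingers measure 119 mm over their backs; the gripper's body (75 mm by 180 mm) begins 59 mm behind the grasp point.
Start: joints at [-1.332, 0.491, 1.559, -0, 1.092, -0.106], TCP at [211.279, -588.225, 214.661] pointing down, gripper open.
Joint ranges: [-3.1, 3.1], [-0.84, 2.19], [0.05, 2.79], [-1.13, 4.28], [0.06, 2.93], [-2.69, 2.69]. Speed limits (rad/s): [2.22, 2.22, 2.79, 3.14, 3.14, 3.14].

INTERFACE

Orientations are given as [roll, pitch, yaw] about the fixed x, y, z axes, in that order (R = Rz(yaw) Ry(pitch) Rx(roll)).
In Python, from cell import env gives the robot as it stands. The module is installed in compiled form; this text tells all that it offers.
- The arm moves only by the tool arm_command, never from a script. Its argument "deltas" is a list that holds one entry, the list of rows, each a list of 5 numbers: the closure, from 0 (fully open) to 1 (shut), then the shift along the world's x, y, z as a fraction of full scale, then the turn about the world's z as a fraction of full scale. In form: [[[grip, dx, dy, dz, twist], ...]]. A call has 1 to 12 rows; each row shifts and turns the pose as measured when the row begins; what a row does not reach is not made up. Full scale, the value 1, is 100 mm for a shift and pi/4 rad for a turn. A row lasts 1/12 s, in which the tool goes at most 41.7 mm and 7.16 degrees, less where a joint would pass 70% of its speed; a pose out of reach is approached as far as the arm can. A call with a number of a shift or a turn outside -1 to 1 is refused whole. A call with a gripper value outside its range is refused whole. The fingers move at their own pace and stop on an object; the grip force is fixed at half the most. Time passes only in rows, so rows that do not move let the fingers close. It gives the time, the measured TCP pose, the force and the opening at its end, in the units of the state.
- env.state(): the state, without advancing time (a new reading comes with each control period).
- env.read_camera(name): name is "scene" or "top" or "wrist"; returns a dict with "frame" (420x560x3 uint8, red, green, blue), "fx", "fy", "cx", "cy" (pixels), "k1" (the pictures are not rectified: a ray, as slopes to the right and down, at radius r is drawn at 1 + k1 r^2 times it, then the intrinsics apply), "R" (3x3) and "t" (3): a world point X has camera coordinates R X + t; the wrist camera has in their place "tool_from_camera" (4x4, takes a point from camera to tool coordinates, whose origin is the TCP and whose axes are the flange's). Camera axes: x right, y down, z forward; pixel columns grow to the right and rows downward; lengths in mm; the calibration is good to about 2 mm. A picture is of the moment at which its call begins: read the wrist's pose just before it. There is no depth.
- env.job_done(): hands the job in, once; it reports no verdict.
The state is a dict: "t": time; "joints": joint angles; "qvel": joint speeds; "tau": joint torques, N m; "eef_pos": TCP position; "tcp_rot": TCP orientation; "ft_force": force on the tool from outside, world axes, zero at the start; "moment": the same for the moment, N m; "opening": opening from 0.0 (shut) to 1.0 (fully open).
Only numpy, scipy, OpenCV 4.12 (cv2) and the standard library are available. Lean on these libraries where they do the work, as an engineer would, in place of code of your own. Each camera call takes 0.05 s, during which the arm holds its last target.

TASK

Get the photo corner ready: slide both framed cocoon cases down the sloped wooden tray until each rests flat in its own lane and flush against the back stop, and hang the lantern on the forked hook stand. With the lantern still standing on the desk, first swing its folded bail up until it stands upright on its own; then hang the lantern by it, with the grip bar seated in the notches of both prongs, and leave it hanging still and free. Leave the camera, jar, tub and disc cases where they are.

Things in the scene. Friction and masses are not known exactly. Their poses are not given: they have to be found in the camera images.
- lantern_mid (a point): LED lantern: upright grey-and-white cylinder, 100 mm diameter (too wide to grip), 92 mm tall, about 0.45 kg. This point is on its axis 46 mm above its underside; z up. Its bail pivots lie 34 mm above this point, on its y axis at +-60 mm. The lantern stands loose on the desk.
- bail (a joint): swing bail (carrying loop), hinged about the lantern's y axis; rad. 0 = upright over the lantern, positive = leaning to the lantern's -x side, stops at +-1.25. Starts folded at 1.0 to 1.22. Hinge friction 0.04 N m: the bail alone stays where it is put, and the lantern hangs nearly upright.
- bail_grip (a point): middle of the bail's grip bar: straight black tube, 12 mm diameter, 90 mm long, running along this point's y axis, 95 mm from the hinge line; x across the bar; z points from the hinge line to the bar. Two 8 mm steel legs go from the bar's ends down to the pivots (inside width 82 mm at the bar).
- hook_seat (a point): steel hook stand: two parallel prongs (10 mm round, at y = +-28 mm here) with upturned front tips to -x, and a V notch in each. This point is midway between the notches, where the grip bar's centre line rests when hung, 260 mm above the desk; z up. Notches: 90 degree V, 28 mm wide. Tips at x = -34 mm rise to 27 mm above this point; from the notches the prongs slope gently up to both sides.
- stand: the hook stand, fixed, placed and turned differently each time; origin on the desk straight below point hook_seat, same axes. 16 mm post at x = +100 mm with an arm to the 10 mm crossbar that joins the prongs at x = +48 mm, 13 mm above hook_seat; nothing is higher than the prong tips. Base plate 12 mm thick, 130 mm wide, x = -65 to +125 mm.
- tray_stop (a point): fixed sloped wooden tray with a back stop at its low end. This point: inner face of the stop, mid-width, 14 mm above the floor. x runs down the slope into the stop (0.22 rad below level), z square to the floor. Two lanes 72.5 mm wide, centres at y = +-39 mm; floor from x = -232 mm (open high end) to 0. Stop 36 mm above the floor, 12 mm thick, full width.
- tray: the tray, 240 x 160 mm; origin on top of its floor, 112 mm up-slope of the stop's inner face; same axes. Side walls and lane divider are 5 mm thick, 18 mm above the floor. Friction keeps the cases from sliding by themselves.
- case0_mid (a point): framed wooden case with four brown cocoons, 85 (x) x 62 (y) x 28 mm, about 0.13 kg; this point is its centre. It starts in the tray's lane at -y, its x down the slope. Home: centre 42.5 mm before the stop face.
- case0: the four-cocoon case; origin at the centre of its underside.
- case1_mid (a point): the same kind of case with three cocoons; this point is its centre. It starts in the lane at +y. Home: centre 42.5 mm before the stop face.
- case1: the three-cocoon case; origin at the centre of its underside.
- lantern: the lantern; origin at the centre of its underside.
- jar: bystander: pale screw-top jar, 72 mm diameter, 140 mm tall; origin under its centre.
- camera: bystander: black camcorder 150 x 66 x 71 mm, lens to -x; origin under its body.
- tub: bystander: open white tub, 84 mm diameter, 75 mm tall; origin under its centre.
- discs: bystander: stack of four flat disc cases, 125 x 142 x 40 mm; origin under its centre.
Mind the look-alikes: they are no part of the job. Leave any red look-alike of the lantern alone. Leave any red look-alike of the case1 alone.

How it is judged:
By the outcome, as a careful person would: the job done as asked, in the order asked, and still so for the second after the job is handed in, with the robot touching nothing.
It also fails if it takes over 72 s, if anything falls off the work surface, if the arm or the gripper's body presses on something with over 40 N, if the wrist force passes 120 N, or if a joint passes its speed limit or range.

## Working session

There is one attempt and no reset: what is moved stays moved. The work goes in short steps, Python scripts to look and compute and a tool call to move; the robot and the scene stay as the last step left them, time stands still between calls to the robot, and variables do not carry over. Pictures are saved under pics/ and viewed, and the job is handed in when it is done.

Besides the shell and the picture viewer there is one more tool, called after "Call:" by a JSON object that holds its "name" and its "arguments". arm_command: Moves the arm, as the interface text tells. Its arguments: {"type":"object","properties":{"deltas":{"type":"array","items":{"type":"array","items":{"type":"array","items":{"type":"number","minimum":-1,"maximum":1}}}}},"required":["deltas"]}

```bash
ls; mkdir -p pics
cat > h.py <<'E'
import numpy as np, cv2
from cell import env
from scipy.spatial.transform import Rotation as Rn
def cam(name):
    s=env.state(); c=env.read_camera(name); c=dict(c)
    if name=='wrist':
        T=np.array(c['tool_from_camera']); 
        r=s['tcp_rot']; Rt=Rn.from_euler('xyz',r).as_matrix()
        Rc=Rt@T[:3,:3]; pc=Rt@T[:3,3]+np.array(s['eef_pos'])
        c['R']=Rc.T; c['t']=-Rc.T@pc
    c['R']=np.array(c['R']);c['t']=np.array(c['t'])
    return c
def save(c,fn): 
    cv2.imwrite(fn,cv2.cvtColor(np.array(c['frame']),cv2.COLOR_RGB2BGR))
def ray(c,u,v):
    K=np.array([[c['fx'],0,c['cx']],[0,c['fy'],c['cy']],[0,0,1.]])
    p=cv2.undistortPoints(np.array([[[u,v]]],float),K,np.array([c['k1'],0,0,0.]))[0,0]
    d=c['R'].T@np.array([p[0],p[1],1]); o=-c['R'].T@c['t']
    return o,d/np.linalg.norm(d)
def onz(c,u,v,z):
    o,d=ray(c,u,v); return o+d*(z-o[2])/d[2]
def proj(c,X):
    X=np.asarray(X,float).reshape(-1,3)
    K=np.array([[c['fx'],0,c['cx']],[0,c['fy'],c['cy']],[0,0,1.]])
    return cv2.projectPoints(X,cv2.Rodrigues(c['R'])[0],c['t'],K,np.array([c['k1'],0,0,0.]))[0][:,0]
def tri(obs):
    A=np.zeros((3,3));b=np.zeros(3)
    L=[ray(c,u,v) for c,u,v in obs]
    for o,d in L:
        P=np.eye(3)-np.outer(d,d);A+=P;b+=P@o
    X=np.linalg.solve(A,b)
    return X,[np.linalg.norm((np.eye(3)-np.outer(d,d))@(X-o)) for o,d in L]
import pickle
def dump(c,fn): pickle.dump(c,open(fn,'wb'))
def load(fn): return pickle.load(open(fn,'rb'))
E
python3 - <<'E'
from h import *
for n in ['scene','top','wrist']:
    c=cam(n);save(c,f'pics/{n}0.png');dump(c,f'{n}0.pkl');print(n,c['fx'],c['k1'],(-c['R'].T@c['t']).round(),c['R'][2].round(2))
print(env.state())
E
```

```text
pics
scene 476.4296857744456 -0.06795341059816694 [1267.  509.  890.] [-0.58 -0.51 -0.63]
top 522.0971268576146 0.026428556120817112 [ 492.  -46. 1383.] [ 0.06 -0.01 -1.  ]
wrist 331.21143408316436 -0.05735784873399956 [ 276. -565.  385.] [-0.23 -0.08 -0.97]
{'t': 0.15, 'joints': array([-1.33159454e+00,  4.91404331e-01,  1.55930145e+00,  1.01579869e-05,
        1.09171460e+00, -1.05613767e-01]), 'qvel': array([-0.0002721 , -0.00052375, -0.00139695, -0.0006612 , -0.00014379,
       -0.00130771]), 'tau': array([ 1.05643499e-03, -6.12899923e+01, -2.58277434e+01,  6.92597707e-02,
        4.73522348e-02, -7.68214045e-05]), 'eef_pos': array([ 211.23790425, -588.03275125,  214.20916561]), 'tcp_rot': array([-3.14077049e+00, -9.62174142e-05,  3.44810827e-01]), 'ft_force': array([-0.0293327 ,  0.37843697, -0.35745781]), 'moment': array([-0.02017502, -0.02017262,  0.01164465]), 'opening': 1.0024408959234776}
```

View pics/scene0.png

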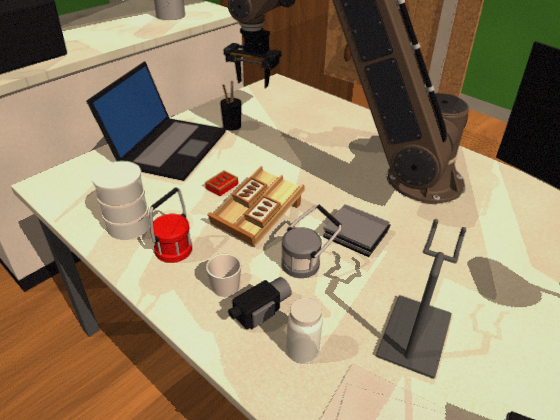

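View pics/top0.png

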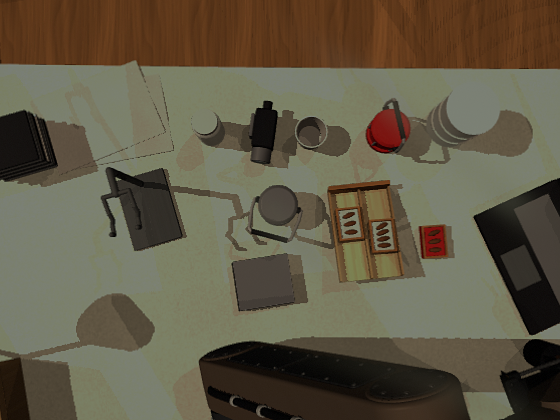

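View pics/wrist0.png

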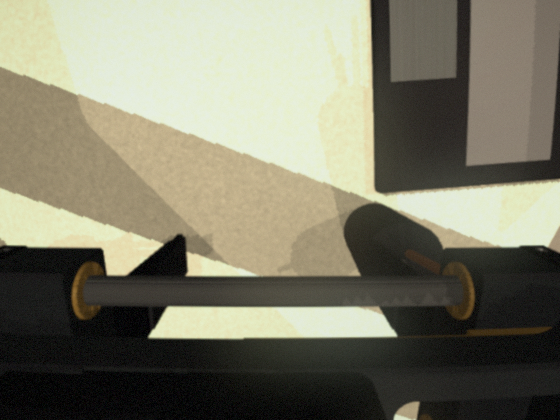

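Candidates: the grey lantern is at scene (302,250) and top (278,205); its red look-alike is at scene (172,237) and top (388,130). Case0, with four cocoons, is at top (383,235); case1, with three, is at top (349,224); the red look-alike case is at top (433,241). The fork is at scene (445,245). I'll check these choices in crops.

Run:
```python
from h import *
def crop(n,x0,y0,w,h,k,fn):
    c=load(n+'0.pkl');im=np.array(c['frame'])[y0:y0+h,x0:x0+w]
    im=cv2.cvtColor(im,cv2.COLOR_RGB2BGR); im=np.clip(im.astype(float)*(1.5 if n=='top' else 1),0,255).astype(np.uint8)
    im=cv2.resize(im,None,fx=k,fy=k,interpolation=cv2.INTER_CUBIC)
    for i in range(0,w,20): cv2.putText(im,str(x0+i),(i*k,8),0,.3,(255,0,255)); cv2.line(im,(i*k,10),(i*k,16),(255,0,255))
    for i in range(0,h,20): cv2.putText(im,str(y0+i),(0,i*k+4),0,.3,(255,0,255)); cv2.line(im,(20,i*k),(26,i*k),(255,0,255))
    cv2.imwrite(fn,im)
crop('top',215,170,200,120,4,'pics/top_c.png')
crop('scene',200,150,200,140,4,'pics/scene_c.png')
crop('top',90,155,110,100,6,'pics/top_h.png')
crop('scene',370,210,110,100,6,'pics/scene_h.png')
```

```text
(no output)
```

View pics/top_c.png

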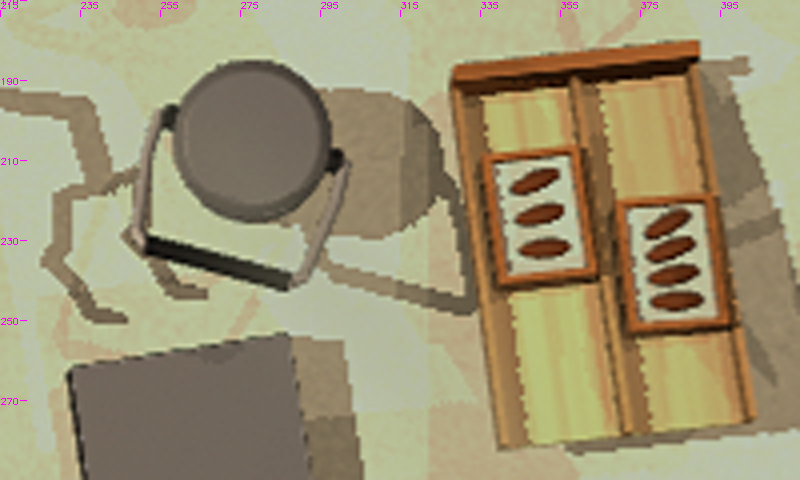

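View pics/scene_c.png

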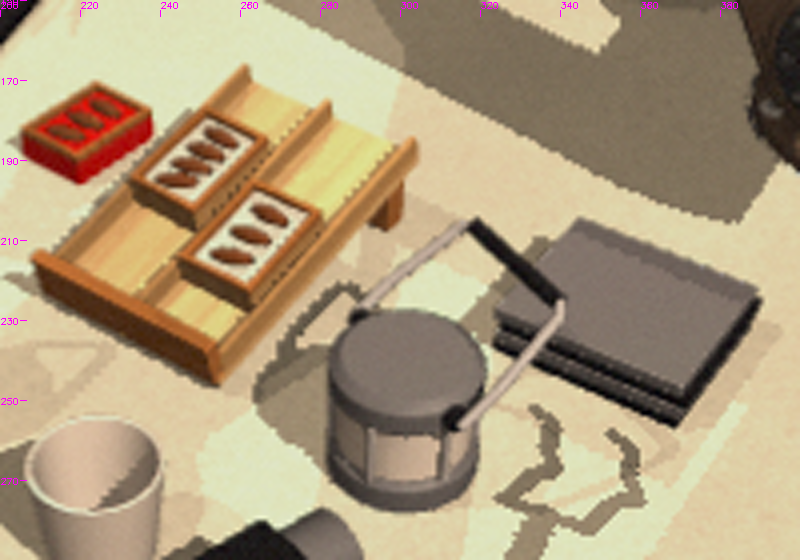

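View pics/top_h.png

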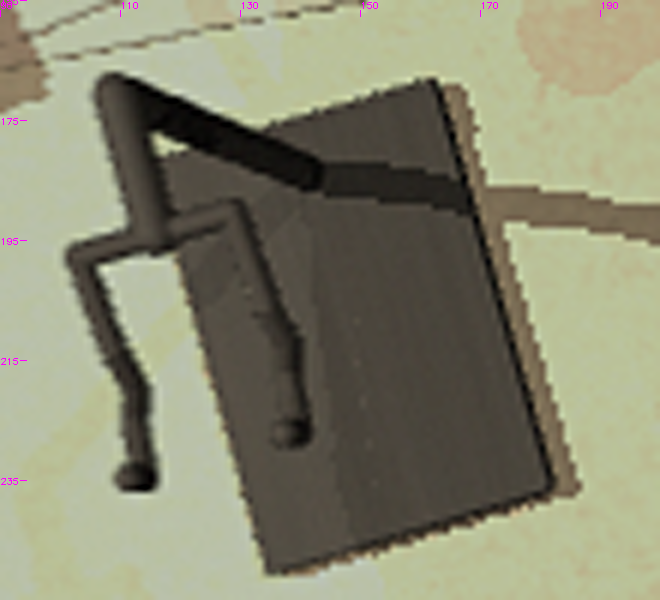

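View pics/scene_h.png

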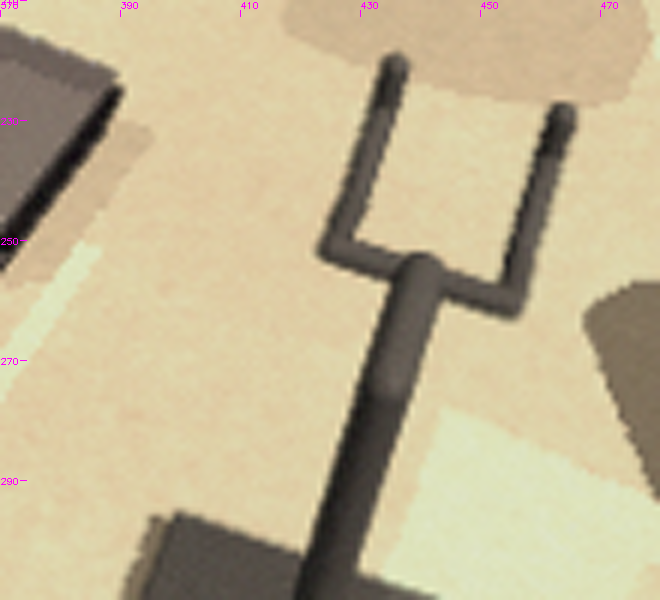

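```bash
cat > m.py <<'E'
from h import *
T=load('top0.pkl');S=load('scene0.pkl')
def P(x0,y0,k): return lambda p:(x0+(p[0]+.5)/k-.5,y0+(p[1]+.5)/k-.5)
tc=P(215,170,4);sc=P(200,150,4);th=P(90,155,6);sh=P(370,210,6)
def t(name,a,b,fa=tc,fb=sc):
    X,e=tri([(T,*fa(a)),(S,*fb(b))]);print(name,X.round(1),np.round(e,1));return X
def yaw(d): return np.arctan2(d[1],d[0])
c1=[t('c1',a,b) for a,b in zip([(485,155),(578,148),(598,275),(505,287)],[(250,292),(178,250),(255,185),(322,210)])]
c0=[t('c0',a,b) for a,b in zip([(615,200),(714,193),(732,325),(632,335)],[(197,212),(130,180),(205,110),(268,145)])]
for c in (c0,c1):
    c=np.array(c);x=(c[0]+c[1]-c[2]-c[3])/2;print('ctr',c.mean(0).round(1),'L',np.linalg.norm(x),'slope',np.arcsin(-x[2]/np.linalg.norm(x)),'yaw',yaw(x),'W',np.linalg.norm(c[0]-c[1]),np.linalg.norm(c[2]-c[3]))
tips=[t('tip+',(137,473),(563,110),th,sh),t('tip-',(293,428),(395,62),th,sh)]
cb=[t('cb+',(80,253),(515,308),th,sh),t('cb-',(237,207),(330,247),th,sh)]
tm=np.mean(tips,0);cm=np.mean(cb,0);print(tm,cm,'d',np.linalg.norm((cm-tm)[:2]),'yaw x',yaw(cm-tm),'yaw y',yaw(tips[0]-tips[1])-np.pi/2,yaw(cb[0]-cb[1])-np.pi/2)
pv=[t('pv+',(170,117),(455,416)),t('pv-',(335,158),(360,313))]
br=[t('bar+',(143,243),(562,302)),t('bar-',(292,284),(472,222))]
print('bar len',np.linalg.norm(br[0]-br[1]),'pv',np.linalg.norm(pv[0]-pv[1]),'yaw',yaw(pv[0]-pv[1])-np.pi/2,yaw(br[0]-br[1])-np.pi/2,np.mean(pv,0),np.mean(br,0))
d=np.mean(br,0)-np.mean(pv,0);print('h-b',d,np.linalg.norm(d),'theta',np.arctan2(np.linalg.norm(d[:2]),d[2]),yaw(-d))
print('walls');t('hi+',(500,446),(413,142));t('hi-',(753,418),(247,68));t('st+',(452,68),(218,352));t('st-',(698,42),(35,255))
E
python3 m.py
```

```text
c1 [ 569.8 -193.    50.6] [1.1 1.1]
c1 [ 575.8 -253.6   56.3] [1.4 1.4]
c1 [ 493.4 -262.9   63.4] [1. 1.]
c1 [ 485.9 -203.8   68.3] [0.6 0.6]
c0 [ 540.8 -274.4   59.3] [1.3 1.3]
c0 [ 545.9 -338.3   57.1] [0.9 0.9]
c0 [ 462.6 -345.2   73.7] [0.8 0.8]
c0 [ 456.6 -284.1   68.8] [0.2 0.2]
ctr [ 501.5 -310.5   64.7] L 85.15900297116652 slope 0.15352799549065374 yaw 0.09827242509819786 W 64.10731366152443 61.56368007373635
ctr [ 531.2 -228.3   59.6] L 84.60995520006728 slope 0.14722362570052552 yaw 0.12011981792701036 W 61.20389235248905 59.808601142190874
tip+ [501.7 301.  284.4] [1.7 1.7]
tip- [517.5 247.5 283.7] [1.5 1.5]
cb+ [579.8 327.8 267.6] [1.4 1.4]
cb- [596.6 271.9 269.1] [0.6 0.6]
[509.60930192 274.27213321 284.07307276] [588.19434589 299.8684826  268.35440346] d 82.6485464919724 yaw x 0.3148787068677076 yaw y 0.28806518611841536 0.29215513740671906
pv+ [591.8   6.3  81.7] [0.3 0.3]
pv- [565.9 -96.1  87.2] [0.3 0.3]
bar+ [511.9  20.5 132.1] [0.4 0.4]
bar- [488.2 -69.4 132. ] [0.4 0.4]
bar len 92.96339167137475 pv 105.79162191328568 yaw -0.2481079958060659 -0.25786882821606283 [578.83544538 -44.89127023  84.42518402] [500.01673772 -24.42237287 132.04173045]
h-b [-78.81870765  20.46889736  47.61654643] 94.33292070566276 theta 1.0416793664742132 -0.25408321836577075
walls
hi+ [ 388.7 -200.9   77.8] [1.6 1.6]
hi- [ 405.4 -356.9   78.3] [0.3 0.3]
st+ [ 624.9 -170.9   45.9] [2.9 2.9]
st- [ 643.3 -330.6   48.7] [1. 1.]
```

Positions agree with the stated sizes: case length 85, bail 94, bar 93, tips at 284 mm. I'm moving over the uphill end of case0's lane and part-closing the jaws.

Call:
{"name": "arm_command", "arguments": {"deltas": [[[0.79,0.18,0.22,-0.05,-0.025],[0.79,0.18,0.22,-0.05,-0.025],[0.79,0.18,0.22,-0.05,-0.025],[0.79,0.18,0.22,-0.05,-0.025],[0.79,0.18,0.22,-0.05,-0.025],[0.79,0.18,0.22,-0.05,-0.025],[0.79,0.18,0.22,-0.05,-0.025],[0.79,0.18,0.22,-0.05,-0.025],[0.79,0.18,0.22,-0.05,-0.025],[0.79,0.18,0.22,-0.05,-0.025],[0.79,0.18,0.22,-0.05,-0.025],[0.79,0.18,0.22,-0.05,-0.025]]]}}

```text
t: 1.15
eef_pos: [430.7, -314.8, 150.0]
tcp_rot: [-3.14, 0.002, 0.09]
ft_force: [0.8, 0.5, 0.2]
opening: 0.235
```

Run:
```python
from h import *
a=cam('wrist');b=cam('top');dump(a,'w1.pkl');
save(a,'pics/w1.png');im=np.array(b['frame'])[170:320,280:460][:,:,::-1];im=cv2.resize(im,None,fx=4,fy=4);cv2.imwrite('pics/t1.png',im)
print(env.state()['eef_pos'],env.state()['tcp_rot'])
```

```text
[ 431.50341042 -313.04067161  149.4986651 ] [-3.13856775e+00  2.22090448e-03  9.36351660e-02]
```

View pics/w1.png

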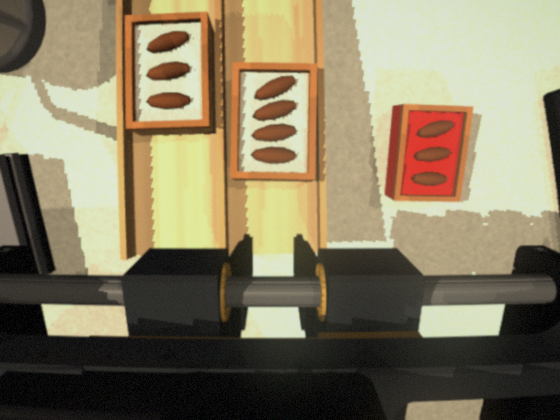

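View pics/t1.png

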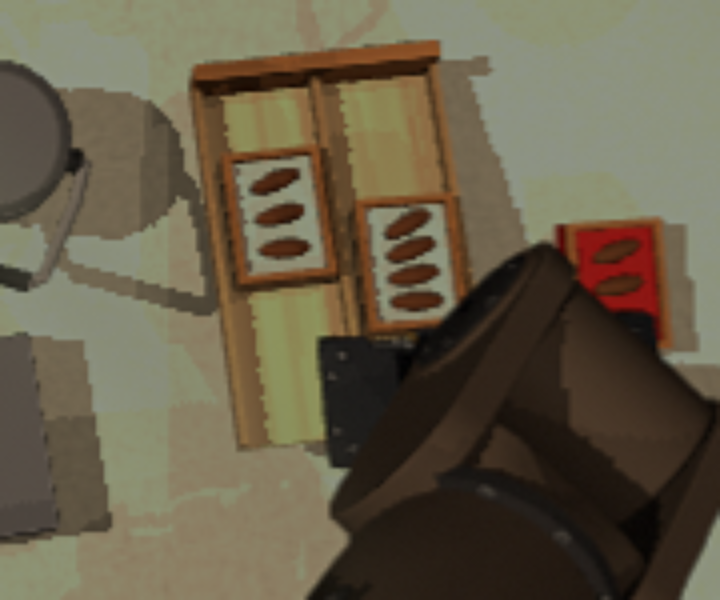

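Run:
```python
from h import *
a=load('w1.pkl')
for n,u,v,z in [('c0 rearL',232,180,71),('c0 rearR',318,180,71),('c0 frontL',232,63,58),('c0 frontR',317,63,58),('c1 rL',126,131,66),('c1 rR',213,130,66),('c1 fL',126,14,53),('c1 fR',209,12,53),('div hi',226,240,76),('div lo',216,0,38),('Lwall',122,250,76),('Rwall',323,240,76)]:
    print(n,onz(a,u,v,z).round(1))
print(proj(a,[431,-313,149]))
```

```text
c0 rearL [ 456.3 -280.7   71. ]
c0 rearR [ 462.3 -345.8   71. ]
c0 frontL [ 542.  -273.5   58. ]
c0 frontR [ 547.7 -336.5   58. ]
c1 rL [ 485.9 -197.2   66. ]
c1 rR [ 492.1 -263.5   66. ]
c1 fL [ 571.7 -191.1   53. ]
c1 fR [ 577.3 -253.4   53. ]
div hi [ 409.6 -279.4   76. ]
div lo [ 590.8 -255.3   38. ]
Lwall [ 393.2 -196.9   76. ]
Rwall [ 416.5 -354.8   76. ]
[[270.45187995 252.91342614]]
```

Call:
{"name": "arm_command", "arguments": {"deltas": [[[0.79,-0.03,-0.03,-0.2,0.03],[0.79,0,0,-0.2,0],[0.79,0,0,-0.2,0],[0.79,0,0,-0.2,0],[0.79,0,0,-0.05,0],[0.79,0,0,0,0]]]}}

```text
t: 1.75
eef_pos: [428.9, -316.9, 62.5]
tcp_rot: [-3.141, 0.001, 0.123]
ft_force: [-0.6, 0.4, -0.6]
opening: 0.203
```

Call:
{"name": "arm_command", "arguments": {"deltas": [[[0.79,0.08,0.01,-0.018,0],[0.79,0.08,0.009,-0.018,0],[0.79,0.08,0.009,-0.018,0],[0.79,0.08,0.009,-0.018,0],[0.79,0.08,0.009,-0.018,0],[0.79,0.08,0.009,-0.018,0],[0.79,0.08,0.009,-0.018,0],[0.79,0.08,0.009,-0.018,0],[0.79,0.08,0.009,-0.018,0]]]}}

```text
t: 2.5
eef_pos: [509.2, -309.4, 49.3]
tcp_rot: [3.138, -0.003, 0.123]
ft_force: [-0.4, 0.9, 0.2]
opening: 0.209
```

Call:
{"name": "arm_command", "arguments": {"deltas": [[[0.79,0.05,0.008,-0.03,0],[0.79,0.04,0.008,-0.015,0],[0.79,0.03,0.005,-0.01,0]]]}}

```text
t: 2.75
eef_pos: [523.7, -306.7, 42.9]
tcp_rot: [3.138, -0.003, 0.124]
ft_force: [-0.6, 0.3, 0.7]
opening: 0.211
```

```bash
cat > look.py <<'E'
from h import *
import sys
# look.py cam x0 y0 w h k tag
n,x0,y0,w,h,k,tag=sys.argv[1],*map(int,sys.argv[2:7]),sys.argv[7]
c=cam(n);dump(c,tag+'.pkl')
im=np.array(c['frame'])[y0:y0+h,x0:x0+w][:,:,::-1]
im=np.clip(im.astype(float)*(1.5 if n=='top' else 1),0,255).astype(np.uint8)
im=cv2.resize(im,None,fx=k,fy=k,interpolation=cv2.INTER_CUBIC)
for i in range(0,w,20): cv2.putText(im,str(x0+i),(i*k,8),0,.3,(255,0,255))
for i in range(0,h,20): cv2.putText(im,str(y0+i),(0,i*k+4),0,.3,(255,0,255))
cv2.imwrite('pics/'+tag+'.png',im)
s=env.state();print(s['t'],np.round(s['eef_pos'],1),np.round(s['tcp_rot'],3),np.round(s['ft_force'],1),s['opening'])
E
python3 look.py scene 190 150 130 110 6 s2; python3 look.py top 310 170 120 100 6 t2
```

```text
2.8 [ 524.  -306.7   42.8] [ 3.138e+00 -3.000e-03  1.240e-01] [ 0.5  0.4 -0.1] 0.21185738357372144
2.85 [ 523.5 -306.7   42.9] [ 3.138e+00 -3.000e-03  1.240e-01] [0.1 0.4 0.7] 0.2094747523209984
```

View pics/s2.png

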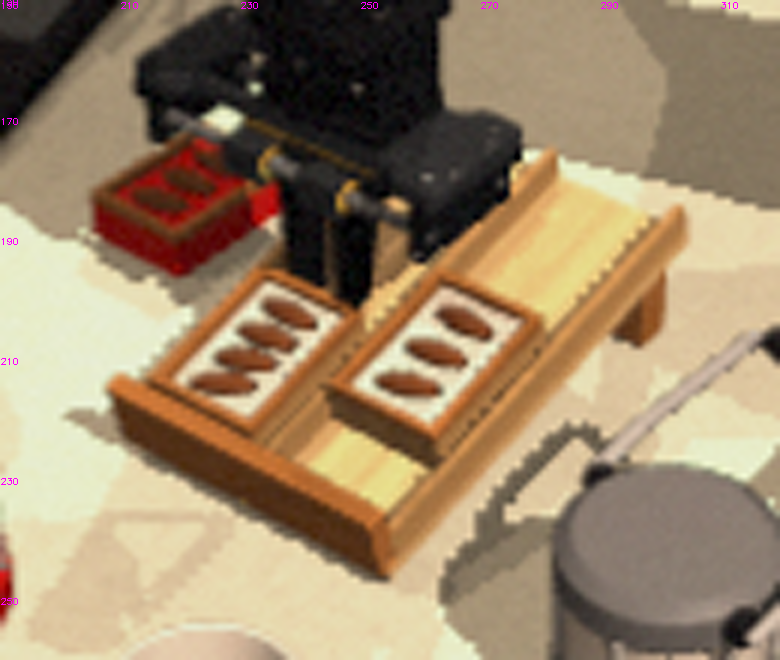

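View pics/t2.png

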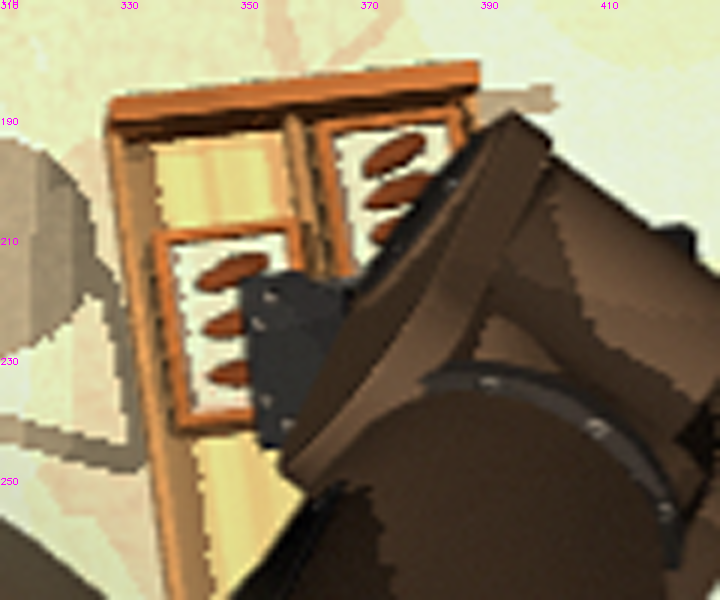

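Case0 is within a few mm of the stop. I'll push slowly until I feel force.

Call:
{"name": "arm_command", "arguments": {"deltas": [[[0.79,0.025,0.003,-0.006,0],[0.79,0.025,0.003,-0.006,0]]]}}

```text
t: 3.02
eef_pos: [528.1, -306.2, 41.8]
tcp_rot: [3.138, -0.003, 0.123]
ft_force: [-0.7, 0.3, 1.9]
opening: 0.211
```

Call:
{"name": "arm_command", "arguments": {"deltas": [[[0.79,0.02,0.002,-0.005,0]]]}}

```text
t: 3.1
eef_pos: [530.1, -306.1, 41.3]
tcp_rot: [3.138, -0.003, 0.123]
ft_force: [-0.1, -0.5, 1.3]
opening: 0.207
```

Call:
{"name": "arm_command", "arguments": {"deltas": [[[0.79,0.02,0.002,-0.005,0]]]}}

```text
t: 3.18
eef_pos: [531.0, -305.8, 40.9]
tcp_rot: [3.139, -0.0, 0.123]
ft_force: [-17.4, -3.0, 14.9]
opening: 0.208
```

Contact at 17 N, so the case is against the stop. I'll back off along the slope, rise and move to case1's lane.

Call:
{"name": "arm_command", "arguments": {"deltas": [[[0.79,-0.06,-0.007,0.03,0],[0.79,-0.12,-0.01,0.08,0],[0.79,-0.1,0,0.25,0],[0.79,-0.15,0.0,0.3,0],[0.79,-0.2,0.2,0,0],[0.79,-0.12,0.3,0,0],[0.79,0,0.3,0,0]]]}}

```text
t: 3.77
eef_pos: [449.8, -230.0, 111.2]
tcp_rot: [3.136, -0.003, 0.117]
ft_force: [1.6, -0.7, 0.7]
opening: 0.21
```

```bash
python3 look.py wrist 0 0 560 420 1 w3;python3 look.py scene 190 150 130 110 6 s3
```

```text
3.8167 [ 449.3 -225.4  111.1] [ 3.138e+00 -2.000e-03  1.190e-01] [ 1.1  3.8 -0.8] 0.21346062478892053
3.8667 [ 450.5 -227.4  111.1] [ 3.138e+00 -2.000e-03  1.210e-01] [-0.1  0.3 -0.9] 0.21113296592114256
```

View pics/w3.png

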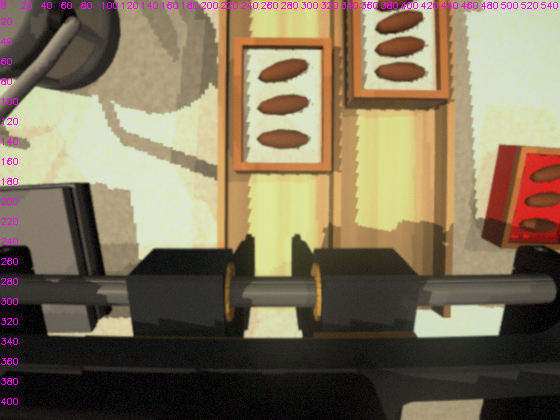

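View pics/s3.png

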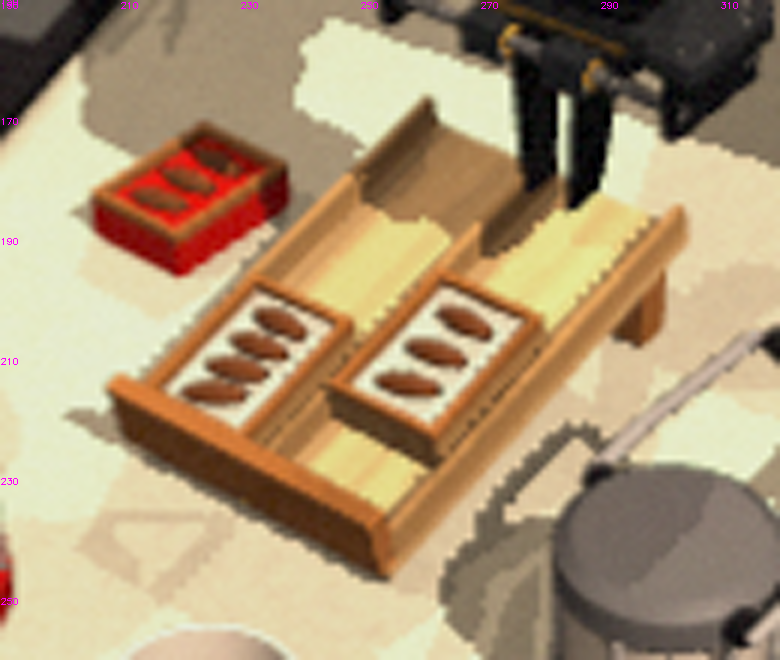

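Call:
{"name": "arm_command", "arguments": {"deltas": [[[0.79,0.03,-0.07,0,0],[0.79,0,0,-0.2,0],[0.79,0,0,-0.2,0],[0.79,0,0,-0.12,0],[0.79,0,0,0,0]]]}}

```text
t: 4.28
eef_pos: [455.1, -239.6, 60.7]
tcp_rot: [3.131, -0.01, 0.121]
ft_force: [-0.1, -0.0, -1.3]
opening: 0.21
```

Call:
{"name": "arm_command", "arguments": {"deltas": [[[0.79,0.0,0.03,-0.02,0],[0.79,0.07,0.008,-0.018,0],[0.79,0.07,0.008,-0.018,0],[0.79,0.07,0.008,-0.018,0],[0.79,0.07,0.008,-0.018,0],[0.79,0.07,0.008,-0.018,0],[0.79,0.07,0.008,-0.018,0],[0.79,0.07,0.008,-0.018,0],[0.79,0.06,0.006,-0.02,0]]]}}

```text
t: 5.03
eef_pos: [517.1, -232.7, 45.7]
tcp_rot: [3.128, -0.013, 0.12]
ft_force: [0.5, -0.5, 1.0]
opening: 0.208
```

Call:
{"name": "arm_command", "arguments": {"deltas": [[[0.79,0.025,0.006,-0.01,0],[0.79,0.02,0.004,-0.01,0]]]}}

```text
t: 5.2
eef_pos: [523.0, -231.3, 43.2]
tcp_rot: [3.128, -0.013, 0.12]
ft_force: [-6.0, -0.8, 6.0]
opening: 0.213
```

Call:
{"name": "arm_command", "arguments": {"deltas": [[[0.79,0.02,0.002,-0.005,0]]]}}

```text
t: 5.28
eef_pos: [523.7, -231.0, 42.8]
tcp_rot: [3.129, -0.01, 0.121]
ft_force: [-22.8, -6.8, 24.4]
opening: 0.213
```

Case1 gave contact at 23 N. I'll retreat, rise, turn across the bail bar and move above it.

Call:
{"name": "arm_command", "arguments": {"deltas": [[[0.79,-0.06,-0.007,0.03,0],[0.79,-0.1,-0.01,0.1,0],[0.75,-0.06,0,0.35,0.15],[0.75,0,0.0,0.35,0.15],[0.75,0,0.15,0.35,0.15],[0.75,0,0.25,0.3,0.15],[0.75,0,0.3,0.2,0.15],[0.75,0,0.3,0,0.15],[0.75,0,0.3,0,0.15],[0.75,0,0.3,0,0.15],[0.75,0,0.3,0,0.15],[0.75,0,0.1,0,0.15]]]}}

```text
t: 6.28
eef_pos: [491.7, -27.1, 224.6]
tcp_rot: [3.12, -0.007, 1.342]
ft_force: [0.2, -1.0, -0.9]
opening: 0.254
```

```bash
python3 look.py wrist 0 0 560 420 1 w4;python3 look.py scene 190 150 200 140 4 s4; python3 look.py top 215 160 200 130 4 t4
```

```text
6.3333 [491.7 -26.8 224.7] [ 3.12  -0.007  1.352] [-0.1  1.4  0.3] 0.2503212312141517
6.3833 [492.1 -28.4 224.5] [ 3.12  -0.007  1.34 ] [-0.   0.3  0.2] 0.251041091001333
6.4333 [492.4 -29.5 224.3] [ 3.121 -0.007  1.334] [ 0.  -0.4  0.9] 0.25131066443646627
```

View pics/w4.png

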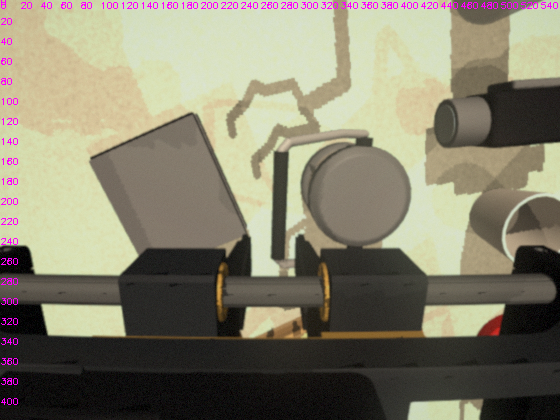

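View pics/s4.png

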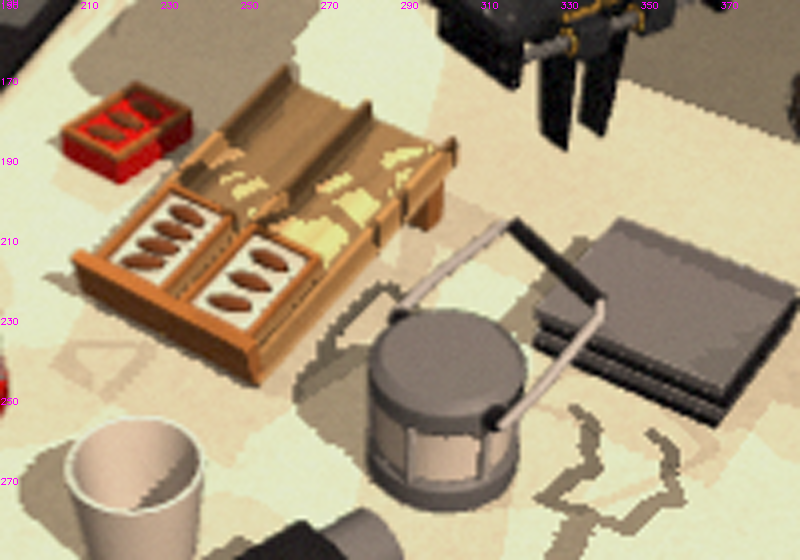

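View pics/t4.png

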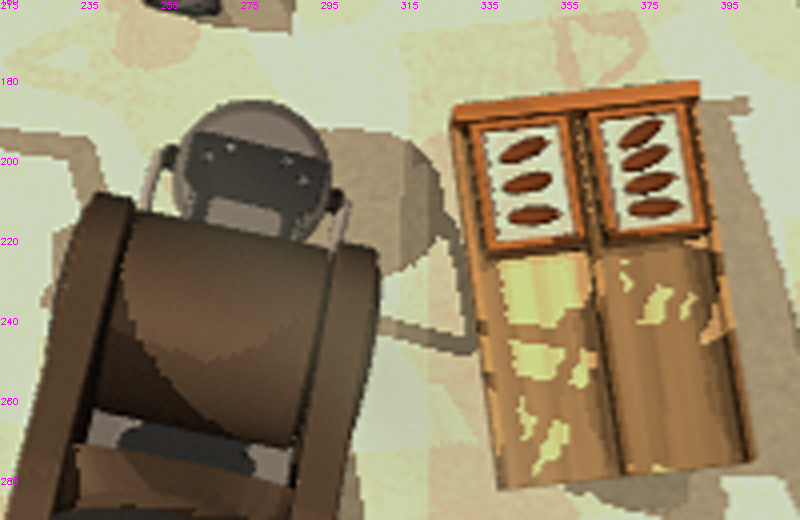

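Run:
```python
from h import *
a=load('w4.pkl')
for z in (128,132):
    p,q=onz(a,281,150,z),onz(a,279,260,z);print(p.round(1),q.round(1),((p+q)/2).round(1),np.linalg.norm(p-q),np.arctan2(*(p-q)[[1,0]])-np.pi/2)
# lantern top circle
im=cv2.cvtColor(np.array(a['frame']),cv2.COLOR_RGB2GRAY)
L,R,U,D=onz(a,303,193,92),onz(a,410,193,92),onz(a,358,142,92),onz(a,356,246,92)
print(L,R,U,D,(L+R)/2,(U+D)/2)
```

```text
[512.   20.5 128. ] [489.6 -70.7 128. ] [500.8 -25.1 128. ] 93.93396355303304 -0.24065127732772518
[511.9  20.8 132. ] [489.8 -69.1 132. ] [500.9 -24.1 132. ] 92.53003780971068 -0.2406512773277254
[524.45305076 -25.44341727  92.        ] [624.00876184 -48.84358718  92.        ] [583.11035662   9.26159898  92.        ] [564.40177036 -89.11400254  92.        ] [574.2309063  -37.14350223  92.        ] [573.75606349 -39.92620178  92.        ]
```

Bar at (500.5,-24.3,131) from the wrist view, which matches the two-view triangulation. I'm lowering the open jaws astride it.

Call:
{"name": "arm_command", "arguments": {"deltas": [[[0.6,0.04,0.03,0,0],[0.6,0.04,0.02,0,-0.01],[0.6,0,0,-0.25,0],[0.6,0,0,-0.25,0],[0.6,0,0,-0.1,0],[0.6,0,0,0,0]]]}}

```text
t: 6.93
eef_pos: [502.9, -29.4, 163.6]
tcp_rot: [3.116, -0.007, 1.3]
ft_force: [-0.3, -0.6, 0.8]
opening: 0.4
```

```bash
python3 look.py wrist 0 0 560 420 1 w5;python3 look.py scene 260 150 140 130 5 s5
```

```text
6.9833 [503.2 -29.4 164.3] [ 3.115 -0.007  1.301] [0.3 0.3 0.3] 0.39468126424772776
7.0333 [503.6 -29.3 165.2] [ 3.114 -0.007  1.301] [ 0.1 -0.2  0. ] 0.4026302831310321
```

View pics/w5.png

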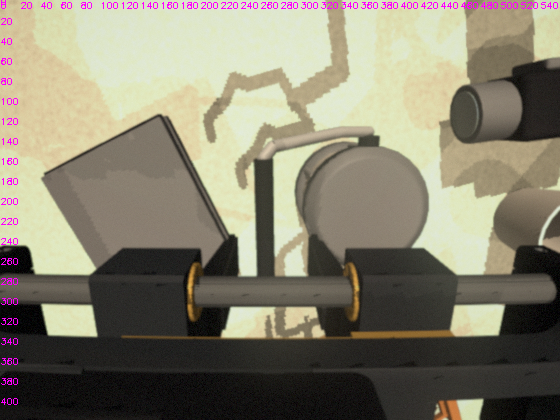

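View pics/s5.png

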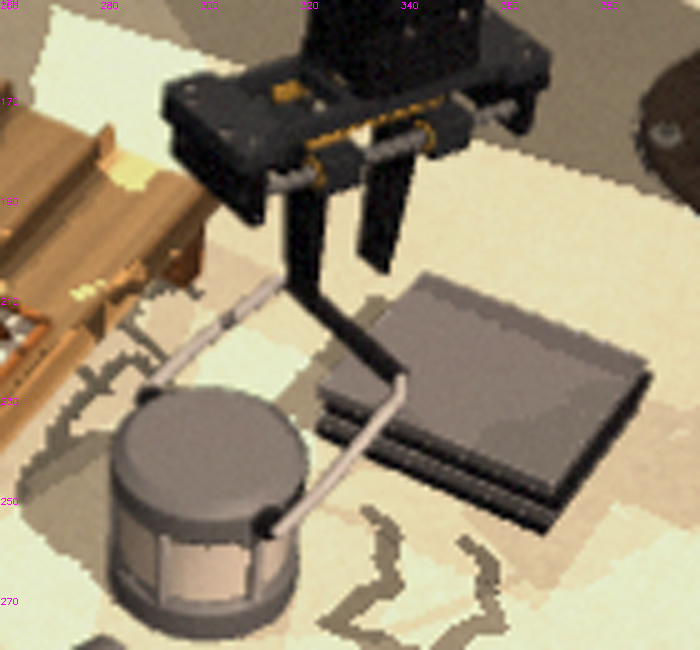

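Call:
{"name": "arm_command", "arguments": {"deltas": [[[0.6,-0.02,0.04,0,0.02],[0.6,0,0,-0.15,0],[0.6,0,0,-0.15,0],[0.6,0,0,-0.15,0],[0.6,0,0,-0.1,0],[0.6,0,0,0,0]]]}}

```text
t: 7.53
eef_pos: [504.5, -25.9, 114.4]
tcp_rot: [3.103, -0.008, 1.316]
ft_force: [0.4, -0.2, 0.0]
opening: 0.396
```

```bash
python3 look.py scene 260 150 140 130 5 s6
```

```text
7.5833 [504.9 -26.  115.2] [ 3.102 -0.008  1.316] [0.1 0.3 0. ] 0.4010946802474259
```

View pics/s6.png

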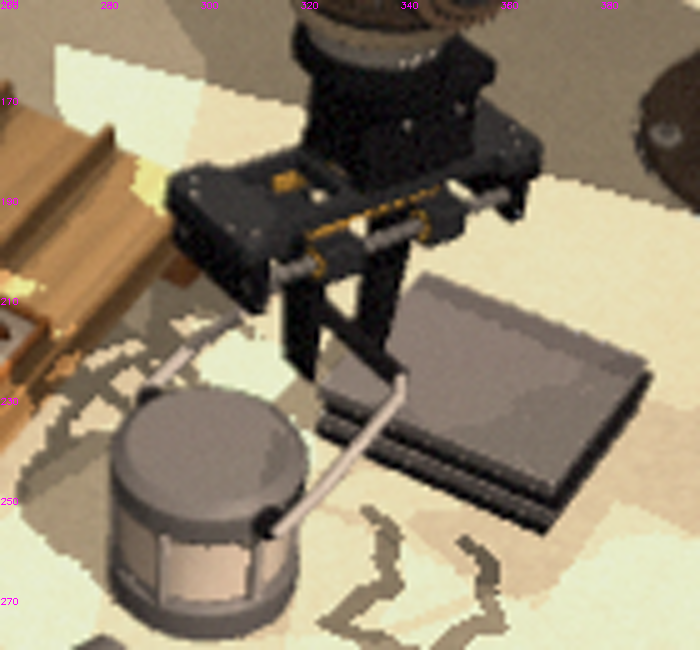

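The bar is between the fingers. Now I'll narrow the jaws to a loose cage and swing the bail up along its arc.

Call:
{"name": "arm_command", "arguments": {"deltas": [[[0.72,0,0,0,0],[0.72,0,0,0,0],[0.72,0.03,-0.008,0.045,0],[0.72,0.03,-0.008,0.045,0],[0.72,0.03,-0.008,0.045,0],[0.72,0.03,-0.008,0.045,0],[0.72,0.035,-0.009,0.04,0],[0.72,0.035,-0.009,0.04,0],[0.72,0.035,-0.009,0.04,0],[0.72,0.035,-0.009,0.04,0]]]}}

```text
t: 8.42
eef_pos: [534.5, -33.4, 157.4]
tcp_rot: [3.096, -0.008, 1.316]
ft_force: [0.2, -0.6, 0.0]
opening: 0.284
```

```bash
python3 look.py scene 240 130 160 150 5 s7
```

```text
8.4667 [535.4 -33.7 158.1] [ 3.095 -0.008  1.316] [-0.9 -0.4  1.4] 0.27931858939860127
```

View pics/s7.png

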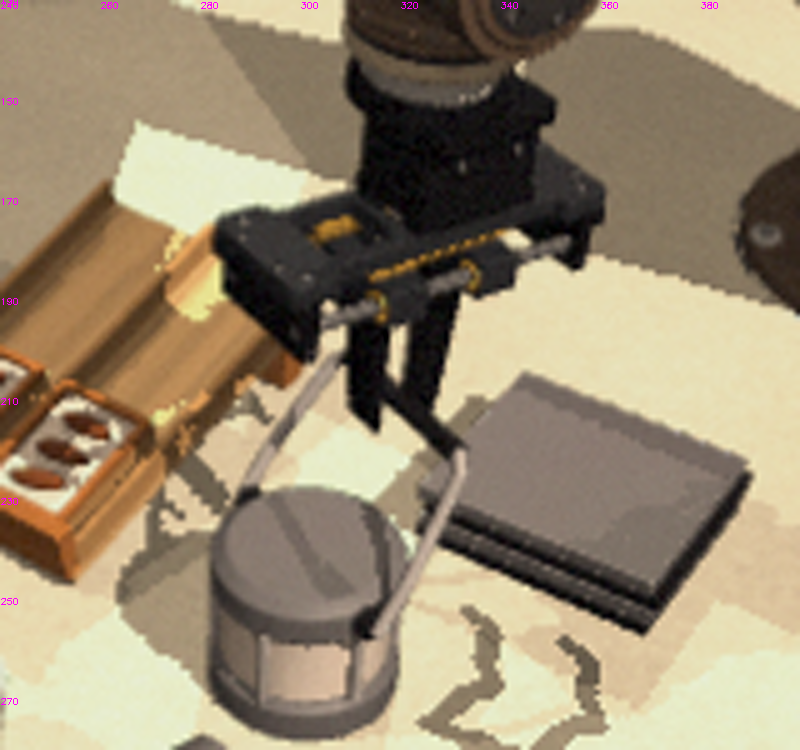

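Call:
{"name": "arm_command", "arguments": {"deltas": [[[0.72,0.035,-0.009,-0.01,0],[0.72,0.035,-0.009,-0.01,0],[0.72,0.035,-0.009,-0.01,0],[0.72,0.035,-0.009,-0.01,0],[0.72,0.035,-0.009,-0.005,0],[0.72,0.035,-0.009,-0.005,0],[0.72,0.035,-0.009,-0.005,0],[0.72,0.035,-0.009,-0.005,0]]]}}

```text
t: 9.13
eef_pos: [565.7, -41.5, 150.9]
tcp_rot: [3.096, -0.008, 1.316]
ft_force: [0.1, 0.4, 0.4]
opening: 0.279
```

```bash
python3 look.py scene 240 130 160 150 5 s8
```

```text
9.1833 [566.3 -41.6 150.8] [ 3.096 -0.008  1.316] [ 0.3  0.6 -0.5] 0.2782577452344462
```

View pics/s8.png

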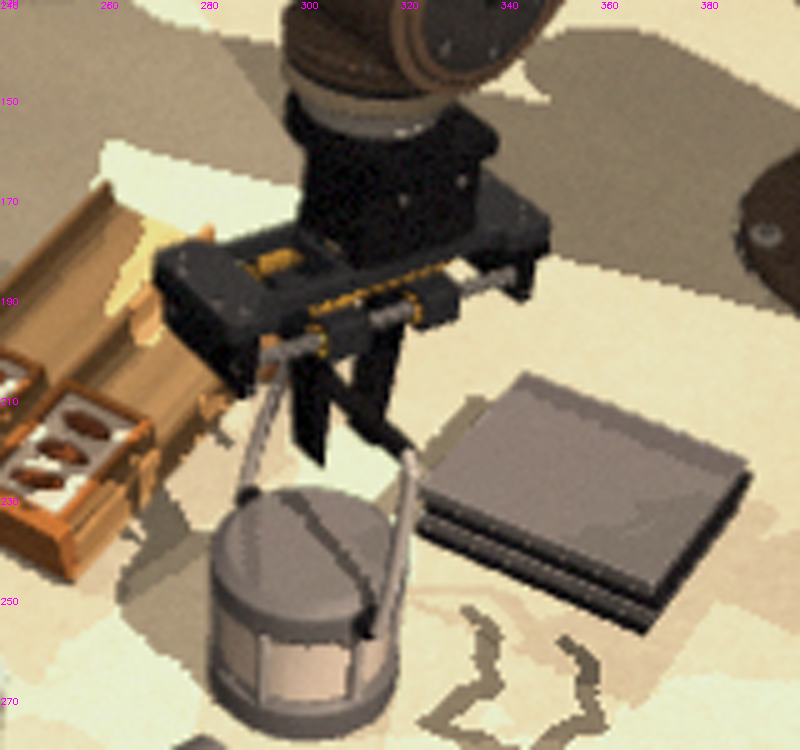

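Call:
{"name": "arm_command", "arguments": {"deltas": [[[0.72,0.03,-0.008,0.02,0],[0.72,0.03,-0.008,0.02,0],[0.72,0.03,-0.008,0.02,0],[0.72,0.03,-0.008,0.01,0],[0.72,0.03,-0.008,0.0,0],[0.72,0,0,0,0]]]}}

```text
t: 9.68
eef_pos: [583.3, -46.2, 158.6]
tcp_rot: [3.096, -0.008, 1.316]
ft_force: [-0.9, -0.1, 0.0]
opening: 0.279
```

```bash
python3 look.py scene 270 170 80 100 8 s9;python3 look.py wrist 100 80 360 260 2 w9
```

```text
9.7333 [583.  -46.1 158.6] [ 3.096 -0.008  1.316] [0.3 0.5 0.1] 0.2759991956124399
9.7833 [582.8 -46.  158.5] [ 3.096 -0.008  1.316] [-0.1 -0.3 -0.5] 0.28001929369693457
```

View pics/s9.png

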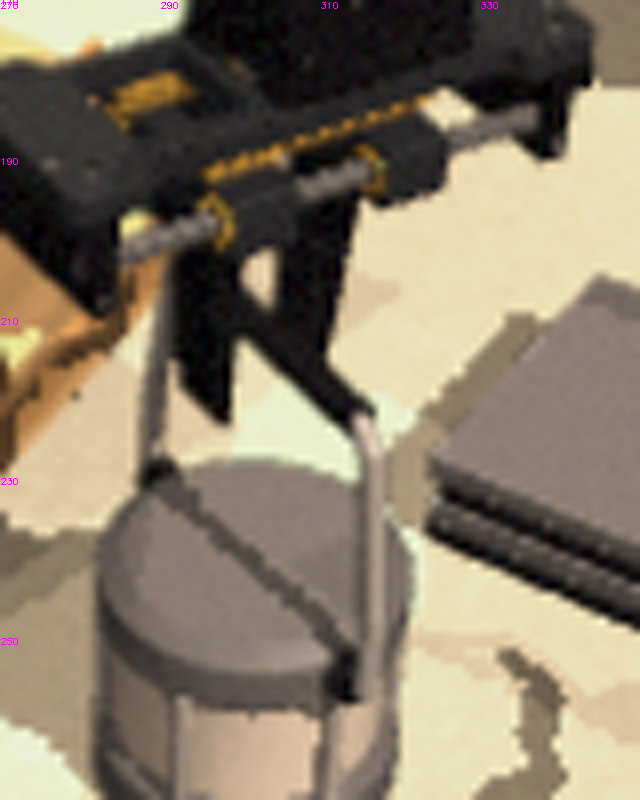

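View pics/w9.png

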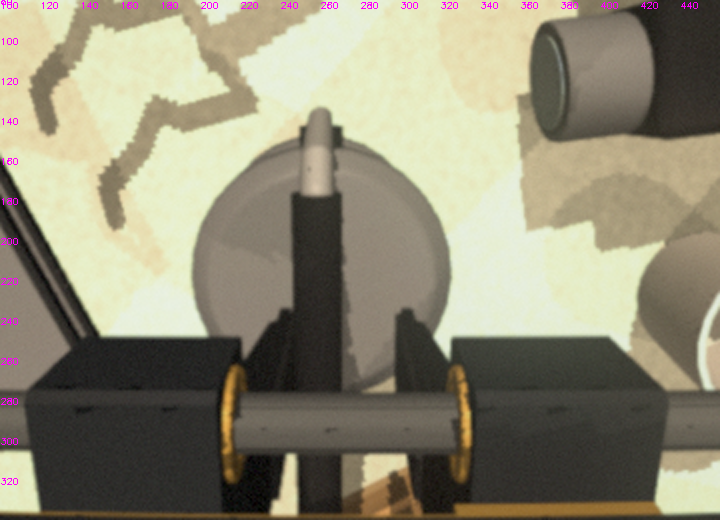

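Run:
```python
from h import *
w=load('w9.pkl');s=load('s9.pkl')
ux=np.array([np.cos(.25),-np.sin(.25),0])
b=tri([(w,258.5,176.5),(s,315.8,221.3)]);p=tri([(w,260.2,147.5),(s,313.2,253.5)])
print(b,p,(b[0]-p[0])@ux)
b2=onz(w,258.5,176.5,175);p2=onz(w,260.2,147.5,80);print(b2,p2,(b2-p2)@ux)
c=(onz(w,100+193/2,80+135,92)+onz(w,100+450/2,80+135,92))/2;print('lantern u vs TCP',c)
print(onz(w,100+292/2,80+135,175),onz(w,100+342/2,80+135,175))
```

```text
(array([587.26082687,   1.17959568, 179.27102091]), [np.float64(0.8358844288212979), np.float64(0.8358844288212868)]) (array([592.03759881,   6.8422412 ,  82.44929189]), [np.float64(1.0463313540072912), np.float64(1.0463313540073496)]) -3.22731274314736
[ 5.87563974e+02 -1.17376944e-01  1.75000000e+02] [591.43658655   7.57614592  80.        ] -1.8488141628457848
lantern u vs TCP [579.43215174 -39.60156894  92.        ]
[576.89715349 -16.52681288 175.        ] [588.5047905 -19.6975302 175.       ]
```

The bail is about 2–3 mm short of upright. I'll nudge it, then open the jaws and rise to check it stands by itself.

Call:
{"name": "arm_command", "arguments": {"deltas": [[[0.72,0.025,-0.006,0,0],[0.72,0,0,0,0]]]}}

```text
t: 9.95
eef_pos: [585.2, -46.6, 158.5]
tcp_rot: [3.096, -0.008, 1.316]
ft_force: [-0.4, -0.1, -0.2]
opening: 0.279
```

Call:
{"name": "arm_command", "arguments": {"deltas": [[[0.6,0,0,0,0],[0.6,-0.06,0.015,0,0],[0.6,0,0,0.1,0],[0.6,0,0,0.2,0],[0.6,0,0,0.2,0],[0.6,0,0,0,0]]]}}

```text
t: 10.45
eef_pos: [577.3, -44.6, 211.1]
tcp_rot: [3.099, -0.008, 1.316]
ft_force: [0.2, -0.2, 0.3]
opening: 0.4
```

```bash
python3 look.py scene 270 170 80 100 8 s10;python3 look.py wrist 100 80 360 260 2 w10
```

```text
10.5 [576.8 -44.5 209.5] [ 3.1   -0.008  1.316] [0.6 0.2 0.3] 0.40230725554418495
10.55 [576.3 -44.5 208.1] [ 3.102 -0.008  1.316] [-0.2  0.5 -0.4] 0.39988801783764877
```

View pics/s10.png

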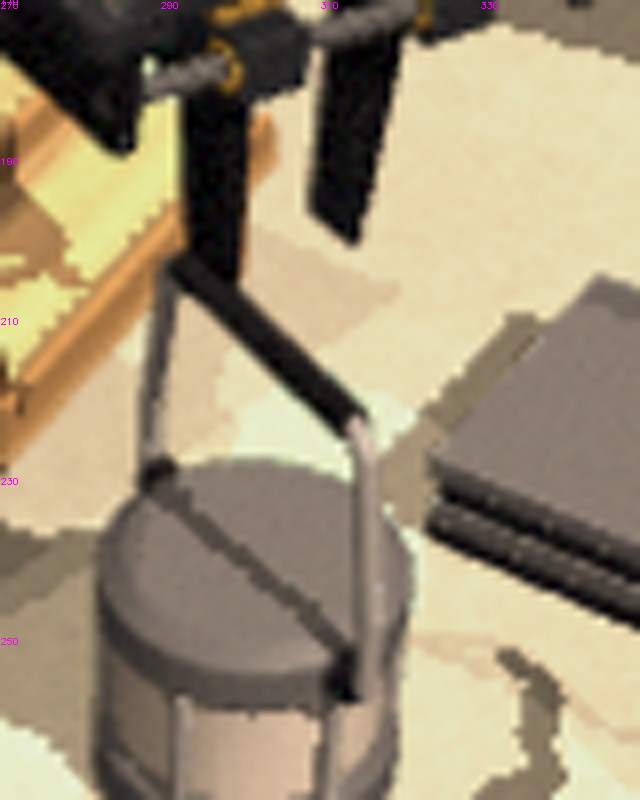

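View pics/w10.png

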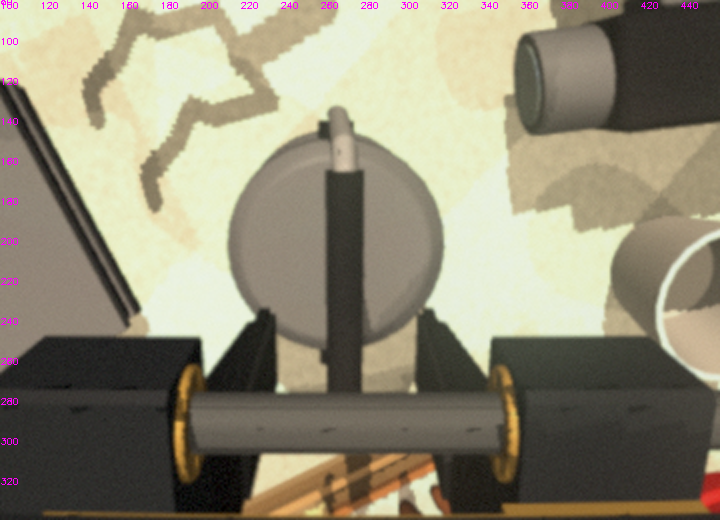

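Run:
```python
from h import *
w=load('w10.pkl');s=load('s10.pkl')
ux=np.array([np.cos(.25),-np.sin(.25),0])
b=onz(w,272.3,165,175);p=onz(w,269,145,80)
print(b,p,(b-p)@ux)
sb=(onz(s,270+357/8,170+415/8,175)+onz(s,270+182/8,170+268/8,175))/2
sp=(onz(s,270+345/8,170+672/8,80)+onz(s,270+160/8,170+468/8,80))/2
print(sb,sp,(sb-sp)@ux)
c=(onz(w,100+229/2,80+120,92)+onz(w,100+442/2,80+120,92))/2
m=onz(w,100+344/2,80+120,175);print(c,m,'u',(m-c)@ux)
```

```text
[589.66907392  -0.7221365  175.        ] [592.55869225   6.67370498  80.        ] -0.9700266328592031
[578.05004831 -43.28542133 175.        ] [576.2960137  -46.72402257  80.        ] 0.8487823663939205
[579.30491191 -39.14702588  92.        ] [583.90233572 -22.11910786 175.        ] u 0.2417267007327677
```

The bail stands upright by itself: it's within about 1 mm in three checks, with the bar centre at (578,-44,175). I'll lower and grip the bar.

Call:
{"name": "arm_command", "arguments": {"deltas": [[[0.6,0.01,0,-0.15,0],[0.6,0.0,0,-0.15,0],[0.6,0,0,-0.15,0],[0.6,0,0,-0.05,0],[0.6,0,0,0,0]]]}}

```text
t: 10.97
eef_pos: [575.5, -44.1, 154.2]
tcp_rot: [3.105, -0.008, 1.316]
ft_force: [-0.2, -0.1, 0.9]
opening: 0.401
```

Call:
{"name": "arm_command", "arguments": {"deltas": [[[0.75,0.02,-0.005,0.01,0],[0.8,0,0,0,0],[1,0,0,0,0],[1,0,0,0,0],[1,0,0,0,0],[1,0,0,0,0]]]}}

```text
t: 11.47
eef_pos: [577.9, -44.7, 156.4]
tcp_rot: [3.104, -0.008, 1.316]
ft_force: [0.2, -0.1, -5.0]
opening: 0.117
```

```bash
python3 look.py scene 250 150 120 130 6 s11
```

```text
11.5167 [577.9 -44.7 156.4] [ 3.105 -0.008  1.316] [-0.5  0.1 -4.2] 0.11730852615313521
```

View pics/s11.png

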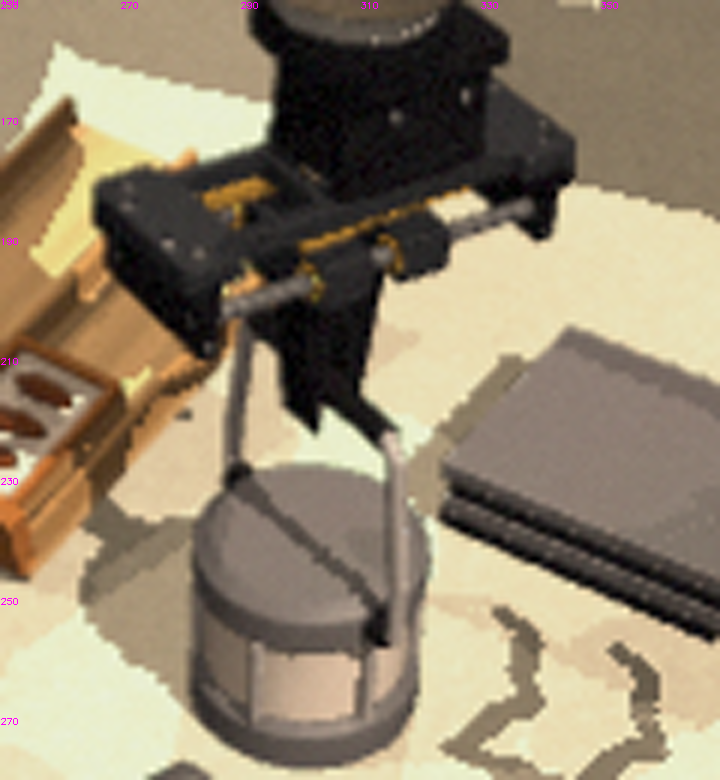

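Gripped. Lifting straight up gently.

Call:
{"name": "arm_command", "arguments": {"deltas": [[[1,0,0,0.04,0],[1,0,0,0.08,0],[1,0,0,0.12,0],[1,0,0,0.15,0],[1,0,0,0.18,0],[1,0,0,0.2,0],[1,0,0,0.2,0],[1,0,0,0.18,0],[1,0,0,0.15,0],[1,0,0,0.1,0],[1,0,0,0.05,0],[1,0,0,0,0]]]}}

```text
t: 12.52
eef_pos: [574.3, -43.9, 312.9]
tcp_rot: [3.108, -0.007, 1.316]
ft_force: [-0.7, -0.3, -4.5]
opening: 0.118
```

Call:
{"name": "arm_command", "arguments": {"deltas": [[[1,-0.02,0.05,0,0.02],[1,-0.04,0.1,0,0.04],[1,-0.06,0.14,0,0.04],[1,-0.06,0.15,0,0.04],[1,-0.06,0.15,0,0.04],[1,-0.06,0.15,0,0.04],[1,-0.06,0.15,0,0.04],[1,-0.06,0.15,0,0.04],[1,-0.06,0.15,0,0.04],[1,-0.06,0.15,0,0.04],[1,-0.06,0.15,0,0.04],[1,-0.06,0.15,0,0.04]]]}}

```text
t: 13.52
eef_pos: [495.1, 135.9, 305.1]
tcp_rot: [3.123, -0.009, 1.717]
ft_force: [-0.1, 0.1, -4.5]
opening: 0.12
```

Call:
{"name": "arm_command", "arguments": {"deltas": [[[1,-0.05,0.14,0.01,0.02],[1,-0.05,0.14,0.01,0.02],[1,-0.05,0.14,0.01,0.02],[1,-0.05,0.14,0.01,0.02],[1,-0.05,0.14,0.01,0.02],[1,-0.04,0.12,0,0.02],[1,-0.03,0.1,0,0.02],[1,-0.03,0.08,0,0.02],[1,-0.02,0.06,0,0],[1,-0.01,0.03,0,0],[1,0,0,0,0],[1,0,0,0,0]]]}}

```text
t: 14.52
eef_pos: [441.5, 260.6, 304.8]
tcp_rot: [3.135, -0.011, 1.88]
ft_force: [-0.8, -0.9, -5.2]
opening: 0.116
```

```bash
python3 look.py scene 350 130 150 140 5 s12; python3 look.py top 70 130 160 140 5 t12;python3 look.py wrist 0 0 560 420 1 w12
```

```text
14.5667 [441.6 260.4 304.8] [ 3.135 -0.011  1.879] [-0.6 -0.5 -4.3] 0.1185338934841709
14.6167 [441.7 260.3 304.9] [ 3.135 -0.011  1.879] [-0.   0.8 -4.1] 0.11718060205438087
14.6667 [441.8 260.2 304.9] [ 3.135 -0.011  1.879] [ 0.   0.3 -4.1] 0.12047761194060462
```

View pics/s12.png

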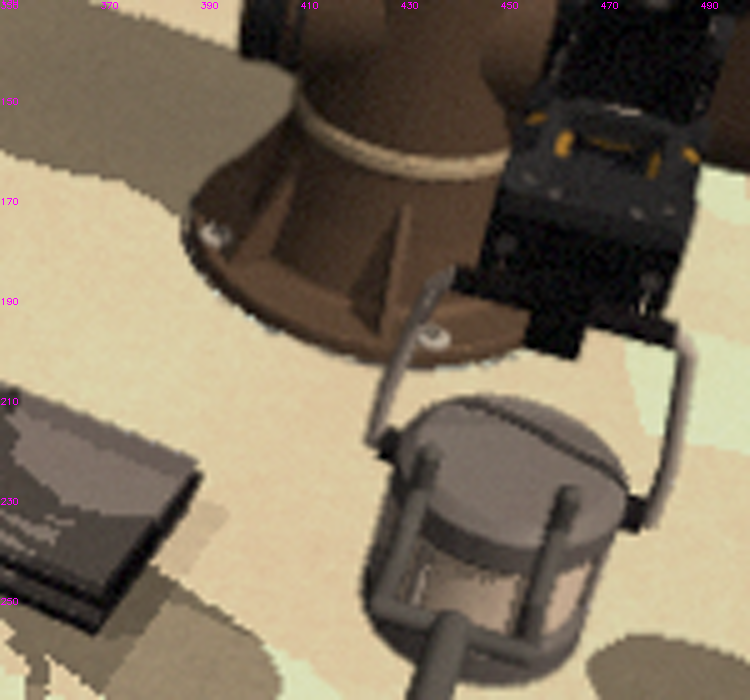

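View pics/t12.png

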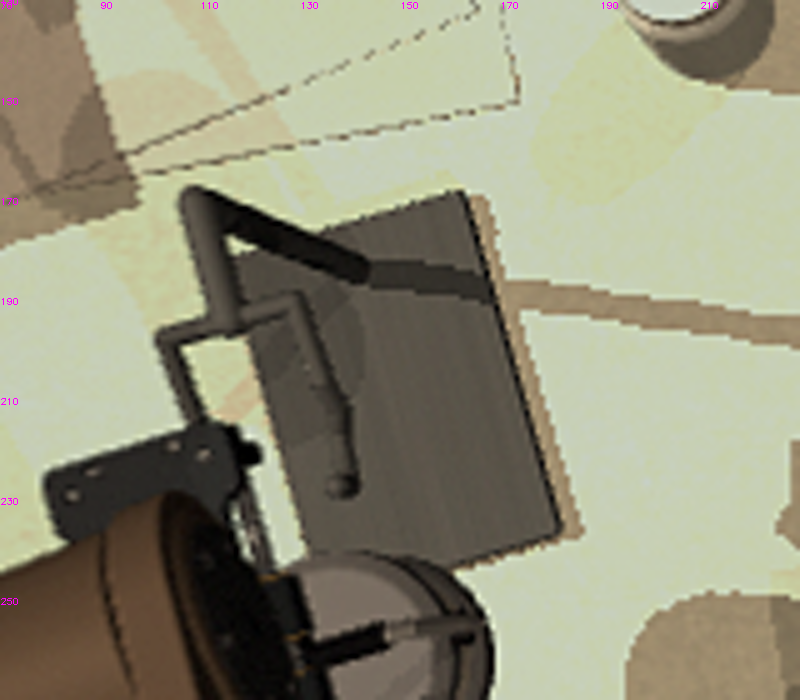

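View pics/w12.png

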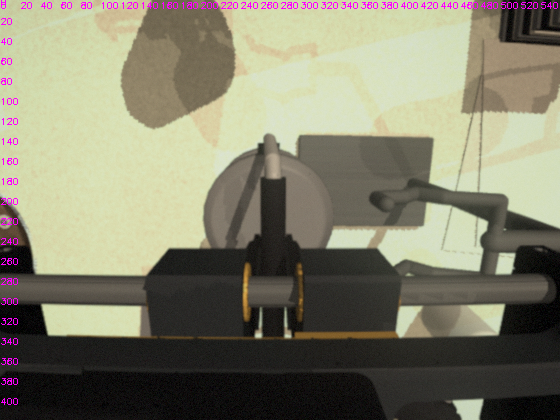

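Run:
```python
from h import *
w=load('w12.pkl');s=load('s12.pkl');t=load('t12.pkl')
hs=np.array([542.2,284.9,260]);a=.295
X=np.array([np.cos(a),np.sin(a),0]);Y=np.array([-np.sin(a),np.cos(a),0]);Z=np.array([0,0,1])
pts={'tip+':hs-34*X+28*Y+22*Z,'tip-':hs-34*X-28*Y+22*Z,'n+':hs+28*Y-9*Z,'n-':hs-28*Y-9*Z,'cb+':hs+48*X+28*Y+13*Z,'cb-':hs+48*X-28*Y+13*Z,'post':hs+100*X+13*Z,'base':hs-65*X+65*Y-248*Z,'base2':hs-65*X-65*Y-248*Z,'base3':hs+125*X-65*Y-248*Z}
for n,p in pts.items(): print(n,p.round(),'w',proj(w,p).round(0)[0],'s',((proj(s,p)[0]-[350,130])*5).round(),'t',((proj(t,p)[0]-[70,130])*5).round())
# bar +y end from wrist & scene
b=tri([(w,272.5,180),(s,350+680/5,130+332/5)]);b2=onz(s,350+458/5,130+277/5,323);print(b,b2,np.arctan2(*(b[0]-b2)[[1,0]])-np.pi/2,(b[0]+b2)/2)
```

```text
tip+ [502. 302. 282.] w [386. 207.] s [563. 495.] t [208. 519.]
tip- [518. 248. 282.] w [378. 291.] s [424. 454.] t [338. 481.]
n+ [534. 312. 251.] w [419. 198.] s [529. 605.] t [210. 444.]
n- [550. 258. 251.] w [410. 271.] s [389. 562.] t [336. 407.]
cb+ [580. 326. 273.] w [504. 205.] s [521. 642.] t [162. 334.]
cb- [596. 272. 273.] w [489. 284.] s [374. 596.] t [291. 296.]
post [638. 314. 273.] w [566. 246.] s [418. 708.] t [193. 198.]
base [461. 328.  12.] w [299. 136.] s [507. 909.] t [320. 602.]
base2 [499. 204.  12.] w [296. 227.] s [241. 818.] t [562. 530.]
base3 [681. 259.  12.] w [424. 228.] s [ 125. 1117.] t [462. 184.]
(array([428.29696704, 304.19542489, 325.35842368]), [np.float64(1.6219388061820486), np.float64(1.6219388061818991)]) [454.65686331 220.08775965 323.        ] 0.3037105844210328 [441.47691517 262.14159227 324.17921184]
```

The hook model projects within 1–2 px in all three views: seat (542,285,260), yaw 0.295. I'll correct 6 mm sideways and approach along the prongs.

Call:
{"name": "arm_command", "arguments": {"deltas": [[[1,0.01,-0.03,0,0],[1,0.01,-0.03,0,-0.01],[1,0.05,0.015,0,0],[1,0.09,0.027,0,0],[1,0.09,0.027,0,0],[1,0.09,0.027,0,0],[1,0.09,0.027,0,0],[1,0.09,0.027,0,0]]]}}

```text
t: 15.33
eef_pos: [499.3, 268.2, 305.2]
tcp_rot: [3.134, -0.011, 1.867]
ft_force: [-0.2, -1.3, -4.1]
opening: 0.12
```

```bash
python3 look.py scene 350 130 150 140 5 s13;python3 look.py wrist 0 0 560 420 1 w13
```

```text
15.3833 [500.8 268.6 305. ] [ 3.134 -0.011  1.867] [ 1.2  0.2 -5.7] 0.11442319651934824
15.4333 [499.7 268.3 304.8] [ 3.134 -0.011  1.867] [-0.3 -0.  -4.5] 0.11799010317188316
```

View pics/s13.png

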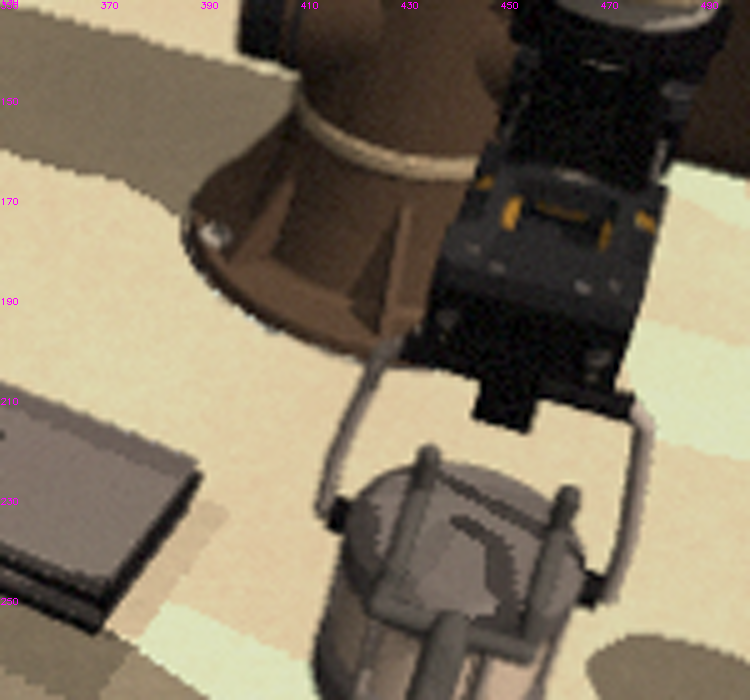

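View pics/w13.png

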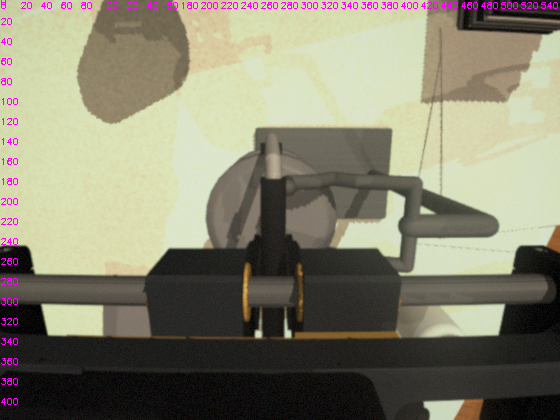

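Call:
{"name": "arm_command", "arguments": {"deltas": [[[1,0.08,0.03,0,0],[1,0.08,0.03,0,0],[1,0.08,0.03,0,0],[1,0.08,0.025,0,0],[1,0.06,0.02,0,0],[1,0.03,0.01,0,0],[1,0,0,0,0],[1,0,0,0,0]]]}}

```text
t: 16.1
eef_pos: [544.6, 284.5, 303.4]
tcp_rot: [3.138, -0.01, 1.867]
ft_force: [-0.3, -0.2, -3.5]
opening: 0.12
```

```bash
python3 look.py scene 350 130 150 140 5 s14;python3 look.py wrist 0 0 560 420 1 w14
```

```text
16.15 [544.5 284.5 303.5] [ 3.138 -0.01   1.867] [-0.4  0.3 -6.3] 0.11542575790562556
16.2 [544.3 284.4 303.6] [ 3.138 -0.01   1.868] [-0.5 -0.4 -3.8] 0.11914102420076238
```

View pics/s14.png

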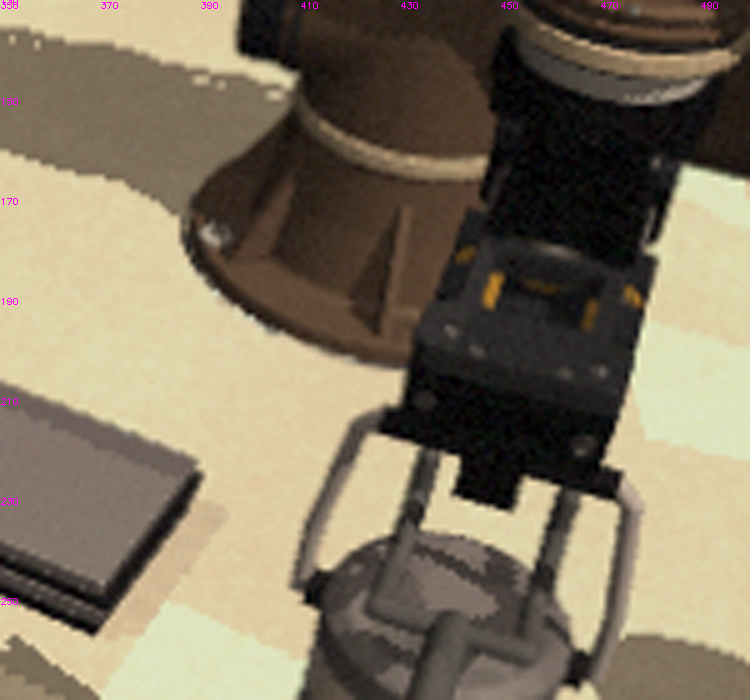

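View pics/w14.png

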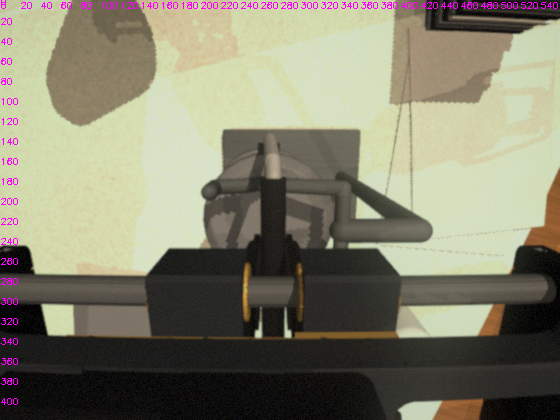

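Run:
```python
from h import *
w=load('w14.pkl');s=load('s14.pkl')
hs=np.array([542.2,284.9,260]);a=.295
X=np.array([np.cos(a),np.sin(a),0]);Y=np.array([-np.sin(a),np.cos(a),0])
for n,p in [('bar+ w',onz(w,272.5,178,322)),('bar+ s',onz(s,350+622/5,130+487/5,322)),('bar- s',onz(s,350+385/5,130+420/5,322)),('tip+ w',onz(w,211,190,283)),('cb+ w',onz(w,342,188,273)),('tcp',np.array(env.state()['eef_pos']))]:
    print(n,p.round(1),'X',((p-hs)@X).round(1),'Y',((p-hs)@Y).round(1))
```

```text
bar+ w [531.6 327.6 322. ] X 2.3 Y 43.9
bar+ s [532.  329.8 322. ] X 3.3 Y 45.9
bar- s [559.1 244.5 322. ] X 4.5 Y -43.6
tip+ w [501. 305. 283.] X -33.6 Y 31.2
cb+ w [576.9 327.6 273. ] X 45.6 Y 30.8
tcp [544.3 284.4 303.6] X 1.9 Y -1.1
```

Lined up: bar at X +2.5, Y about 0.5 mm from the seat. Lowering.

Call:
{"name": "arm_command", "arguments": {"deltas": [[[1,-0.02,-0.005,-0.05,0],[1,0,0,-0.1,0],[1,0,0,-0.1,0],[1,0,0,-0.1,0],[1,0,0,-0.08,0],[1,0,0,-0.05,0],[1,0,0,-0.03,0],[1,0,0,0,0]]]}}

```text
t: 16.87
eef_pos: [540.5, 283.4, 246.6]
tcp_rot: [3.139, -0.01, 1.868]
ft_force: [0.4, -0.8, -4.8]
opening: 0.115
```

Call:
{"name": "arm_command", "arguments": {"deltas": [[[1,0,0,-0.02,0],[1,0,0,-0.015,0],[1,0,0,-0.01,0]]]}}

```text
t: 17.12
eef_pos: [540.9, 283.5, 242.2]
tcp_rot: [3.138, -0.01, 1.868]
ft_force: [-0.4, -0.1, -4.5]
opening: 0.12
```

```bash
python3 look.py scene 380 160 110 130 6 s15;python3 look.py wrist 0 0 560 420 1 w15
```

```text
17.1667 [540.9 283.5 242. ] [ 3.138 -0.01   1.868] [ 0.6 -0.1 -4.6] 0.11896642410749547
17.2167 [540.8 283.5 242.2] [ 3.138 -0.01   1.868] [ 0.7  0.6 -3. ] 0.11619323836327188
```

View pics/s15.png

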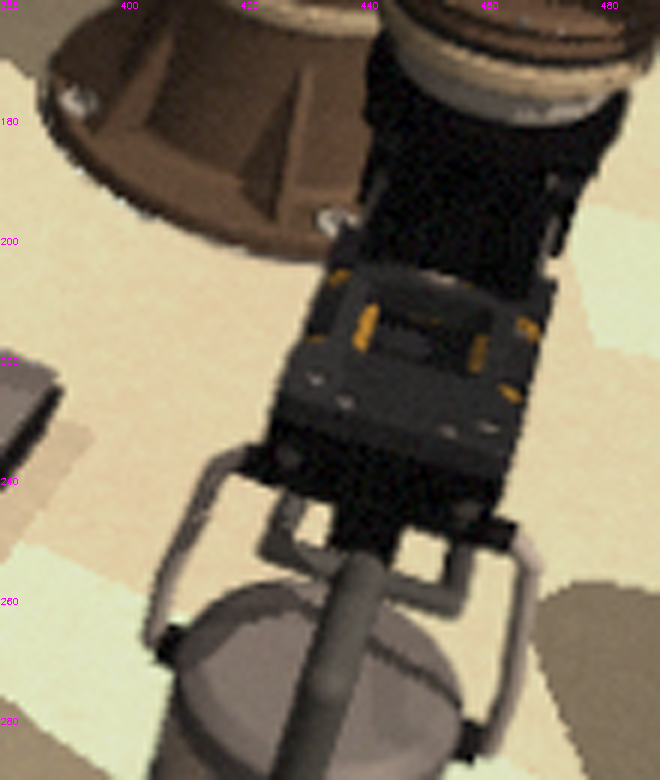

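Almost seated, but the weight is still carried by the arm. Lowering in small steps until the load transfers.

Call:
{"name": "arm_command", "arguments": {"deltas": [[[1,0,0,-0.015,0],[1,0,0,0,0]]]}}

```text
t: 17.38
eef_pos: [541.2, 283.6, 241.3]
tcp_rot: [3.136, -0.011, 1.868]
ft_force: [-0.1, -0.1, -4.5]
opening: 0.122
```

Call:
{"name": "arm_command", "arguments": {"deltas": [[[1,0,0,-0.015,0],[1,0,0,0,0]]]}}

```text
t: 17.55
eef_pos: [541.4, 283.7, 241.1]
tcp_rot: [3.135, -0.011, 1.868]
ft_force: [-0.9, -0.4, -4.4]
opening: 0.119
```

Call:
{"name": "arm_command", "arguments": {"deltas": [[[1,0,0,-0.03,0],[1,0,0,0,0]]]}}

```text
t: 17.72
eef_pos: [541.5, 283.8, 241.1]
tcp_rot: [3.131, -0.011, 1.868]
ft_force: [-0.4, -0.2, -4.6]
opening: 0.12
```

Call:
{"name": "arm_command", "arguments": {"deltas": [[[1,0,0,-0.03,0],[1,0,0,0,0]]]}}

```text
t: 17.88
eef_pos: [541.6, 283.9, 241.0]
tcp_rot: [3.128, -0.011, 1.868]
ft_force: [-1.3, -0.6, -4.4]
opening: 0.12
```

```bash
python3 - <<'E'
from h import *
s=env.state();print(s['joints'].round(3),s['tau'].round(1),s['ft_force'],s['moment'],s['eef_pos'],s['qvel'].round(3))
E
python3 look.py scene 380 160 110 130 6 s16; python3 look.py wrist 0 0 560 420 1 w16;python3 look.py top 70 130 160 140 5 t16
```

```text
[0.37  0.441 1.571 0.011 1.115 0.068] [ -0.1 -61.5 -29.3   0.1  -0.5   0. ] [-1.29015989 -0.56373475 -4.41697044] [-0.07759607  0.03087975 -0.00472914] [541.58184461 283.87679639 240.98762528] [-0.    -0.013 -0.008  0.003  0.007  0.   ]
17.9333 [541.7 284.  241. ] [ 3.128 -0.011  1.868] [-2.8 -1.6  4.3] 0.11439872574784371
17.9833 [541.8 284.  240.8] [ 3.128 -0.011  1.868] [-3.4 -2.3  5.9] 0.11929179457384789
18.0333 [541.8 284.  240.8] [ 3.128 -0.011  1.868] [-2.9 -0.9  6.3] 0.11396725870064905
```

View pics/s16.png

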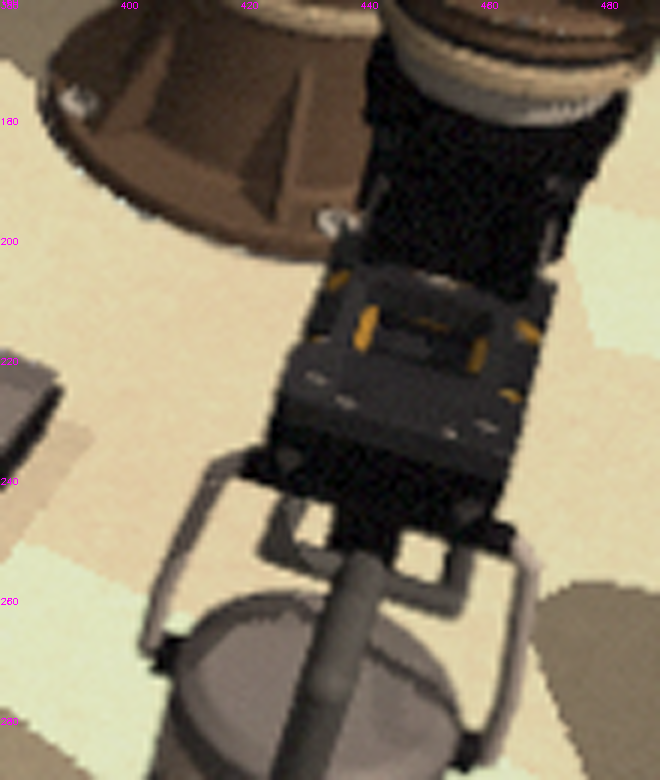

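View pics/w16.png

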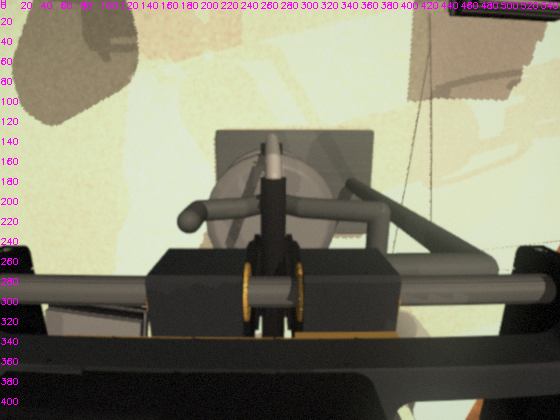

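View pics/t16.png

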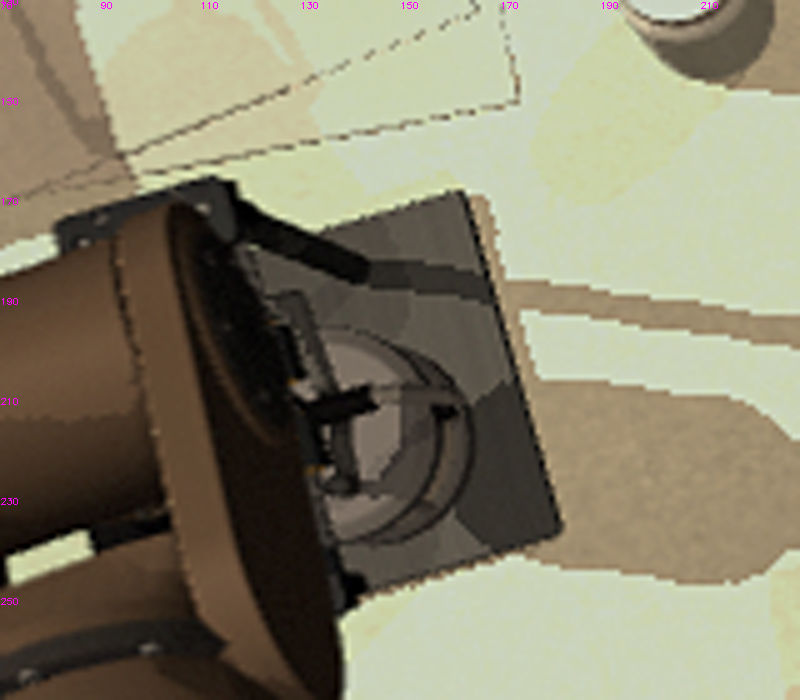

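The force flipped to +6 N, so the bar is resting in the notches. In the wrist picture the prong dips right under the bar, at about (275,205). Opening the jaws a little, not reaching the crossbar.

Call:
{"name": "arm_command", "arguments": {"deltas": [[[0.85,0,0,0,0],[0.75,0,0,0,0],[0.7,0,0,0,0],[0.7,0,0,0,0],[0.7,0,0,0,0]]]}}

```text
t: 18.45
eef_pos: [542.7, 284.3, 240.2]
tcp_rot: [3.127, -0.011, 1.868]
ft_force: [-0.7, 1.0, 1.4]
opening: 0.298
```

```bash
python3 look.py scene 380 160 110 130 6 s17; python3 look.py wrist 0 0 560 420 1 w17
```

```text
18.5 [542.7 284.3 240.2] [ 3.127 -0.011  1.868] [ 0.2 -0.6  0.6] 0.29755916779742253
18.55 [542.6 284.3 240.2] [ 3.127 -0.011  1.868] [ 0.8 -0.1  0.2] 0.29736326109143113
```

View pics/s17.png

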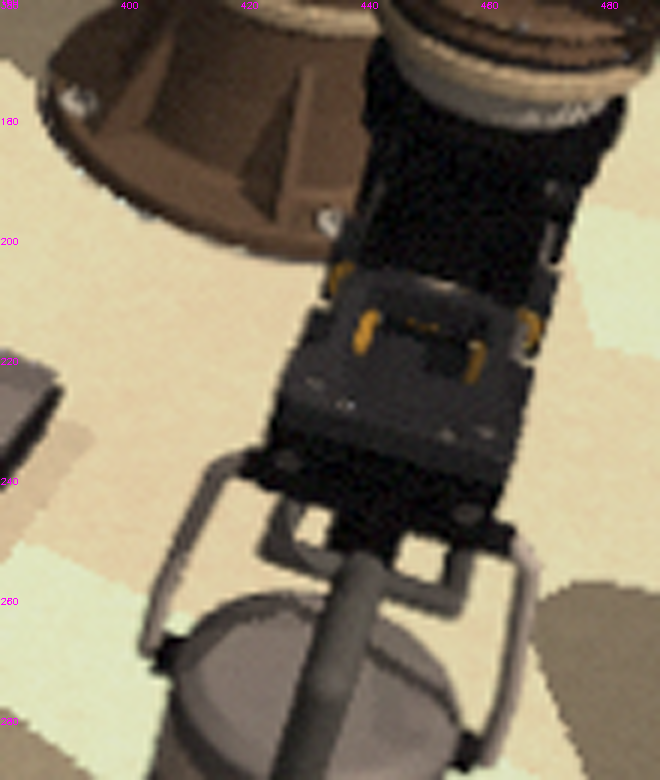

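View pics/w17.png

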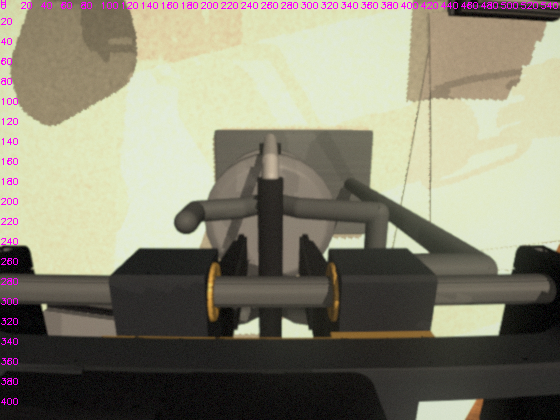

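The jaws are clear of the bar and the lantern hangs. Rising straight up, then backing away.

Call:
{"name": "arm_command", "arguments": {"deltas": [[[0.7,0,0,0.05,0],[0.7,0,0,0.1,0],[0.7,0,0,0.15,0],[0.7,0,0,0.2,0],[0.7,0,0,0.25,0],[0.7,0,0,0.25,0],[0.7,-0.15,0,0.25,0],[0.7,-0.2,-0.2,0,0],[0.7,-0.1,-0.3,0,0],[0.7,0,-0.3,0,0],[0.7,0,-0.3,0,0],[0.7,0,-0.3,0,0]]]}}

```text
t: 19.55
eef_pos: [493.6, 143.9, 380.4]
tcp_rot: [3.12, -0.012, 1.875]
ft_force: [0.6, -1.0, -0.0]
opening: 0.297
```

Call:
{"name": "arm_command", "arguments": {"deltas": [[[0.7,0,-0.3,0,0],[0.7,0,-0.3,0,0],[0.7,0,-0.3,0,0],[0.7,0,-0.3,0,0],[0.7,0,-0.3,0,0],[0.7,0,-0.1,0,0],[0.7,0,0,0,0],[0.7,0,0,0,0],[0.7,0,0,0,0]]]}}

```text
t: 20.3
eef_pos: [491.1, -26.7, 389.5]
tcp_rot: [3.11, -0.007, 1.871]
ft_force: [0.0, 0.6, 0.9]
opening: 0.302
```

```bash
python3 look.py scene 370 190 130 130 6 s18; python3 look.py top 70 140 160 120 5 t18;python3 look.py scene 0 0 560 420 1 s18f;python3 look.py top 0 0 560 420 1 t18f
```

```text
20.35 [491.1 -26.4 389.5] [ 3.11  -0.007  1.871] [ 1.  -0.8 -0.3] 0.3037583614603906
20.4 [491.1 -26.3 389.3] [ 3.11  -0.007  1.872] [-0.6  0.   0.3] 0.30167292148671015
20.45 [491.1 -26.4 389.2] [ 3.11  -0.007  1.872] [ 0.5 -0.2 -0.5] 0.29984943634972555
20.5 [491.1 -26.4 389.1] [ 3.11  -0.007  1.872] [-0.5 -0.4  0.8] 0.3000836400765835
```

View pics/s18.png

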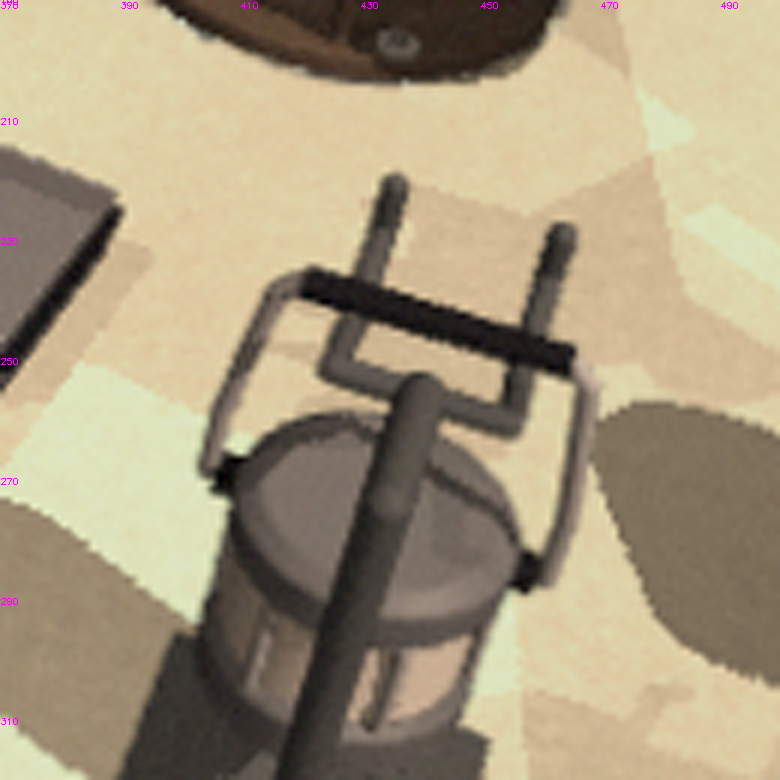

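View pics/t18.png

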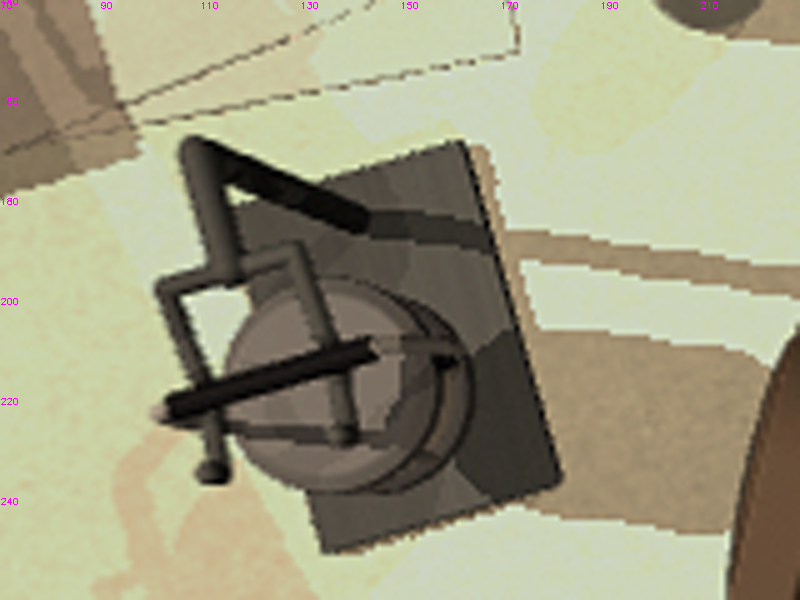

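View pics/s18f.png

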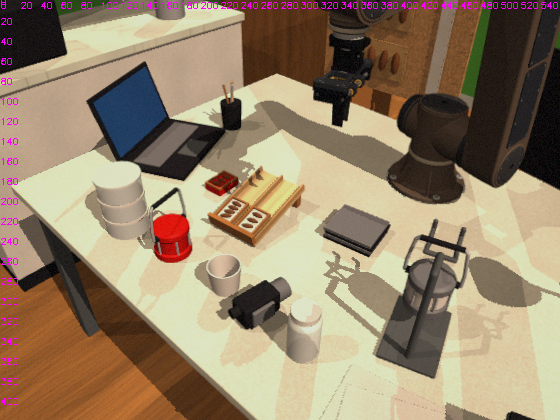

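View pics/t18f.png

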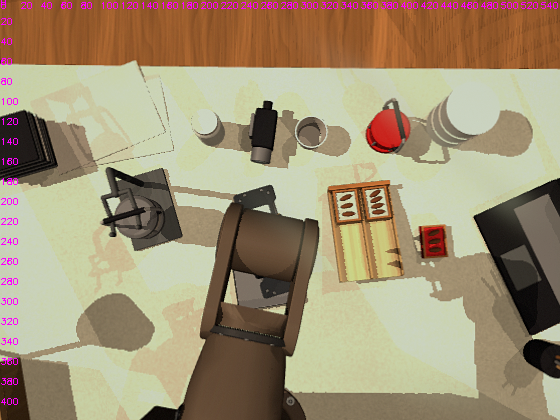

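The lantern hangs level on both prongs. I'll check the numbers for bar seat, cases, stillness and bystanders.

```bash
python3 look.py top 310 170 110 80 7 t19; python3 look.py scene 190 170 110 90 7 s19
python3 - <<'E'
from h import *
T=load('t18.pkl');S=load('s18.pkl')
hs=np.array([542.2,284.9,260]);a=.295
X=np.array([np.cos(a),np.sin(a),0]);Y=np.array([-np.sin(a),np.cos(a),0])
for n,t,s in [('bar+',(168,410),(573,358)),('bar-',(375,348),(307,280))]:
    p,e=tri([(T,70+t[0]/5,140+t[1]/5),(S,370+s[0]/6,190+s[1]/6)]);d=p-hs;print(n,p.round(1),'X',(d@X).round(1),'Y',(d@Y).round(1),'Z',d[2].round(1),np.round(e,1))
# stillness & bystanders
for n,o in (('scene','s18'),('top','t18f')):
    c=cam(n); A=np.array(load(o+'.pkl')['frame']).astype(int);d=np.abs(np.array(c['frame']).astype(int)-A).max(2)
    ys,xs=np.where(d>60);print(n,'changed',len(xs),(xs.min(),xs.max(),ys.min(),ys.max()) if len(xs) else '')
for (x,y,w,h,n) in [(190,105,35,45,'jar'),(245,95,40,75,'cam'),(290,110,40,45,'tub'),(235,250,40,30,'discs'),(365,95,50,62,'redL'),(418,222,30,40,'redC')]:
    A=np.array(load('top0.pkl')['frame'])[y:y+h,x:x+w].astype(int);B=np.array(load('t18f.pkl')['frame'])[y:y+h,x:x+w].astype(int);print(n,(np.abs(A-B).max(2)>60).sum())
E
```

```text
20.55 [491.1 -26.6 389.1] [ 3.11  -0.007  1.872] [ 0.6 -0.4 -0.2] 0.29917374853254514
20.6 [491.1 -26.7 389. ] [ 3.11  -0.007  1.872] [-0.1  0.2 -0.6] 0.2998421767050869
bar+ [526.9 326.6 259.3] X -2.5 Y 44.4 Z -0.7 [0.1 0.1]
bar- [553.2 241.1 257.8] X -2.2 Y -45.1 Z -2.2 [1.5 1.5]
scene changed 13 (np.int64(228), np.int64(350), np.int64(76), np.int64(188))
top changed 24 (np.int64(224), np.int64(319), np.int64(187), np.int64(326))
jar 0
cam 0
tub 0
discs 342
redL 0
redC 0
```

View pics/t19.png

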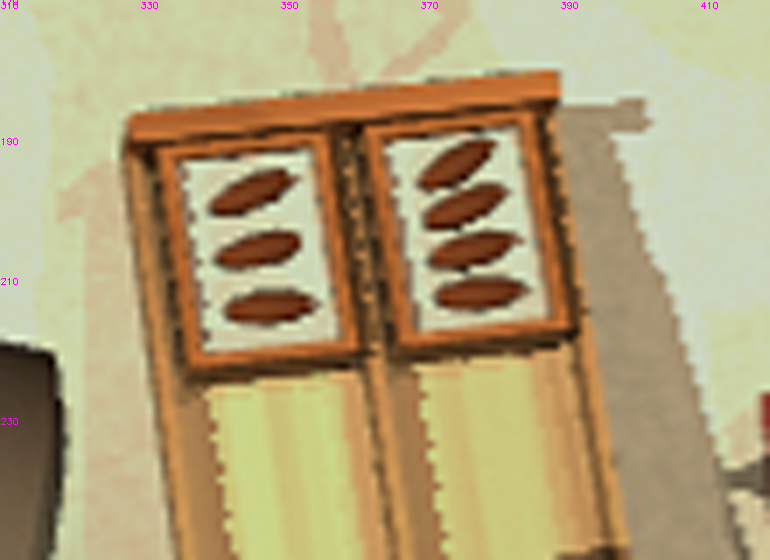

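View pics/s19.png

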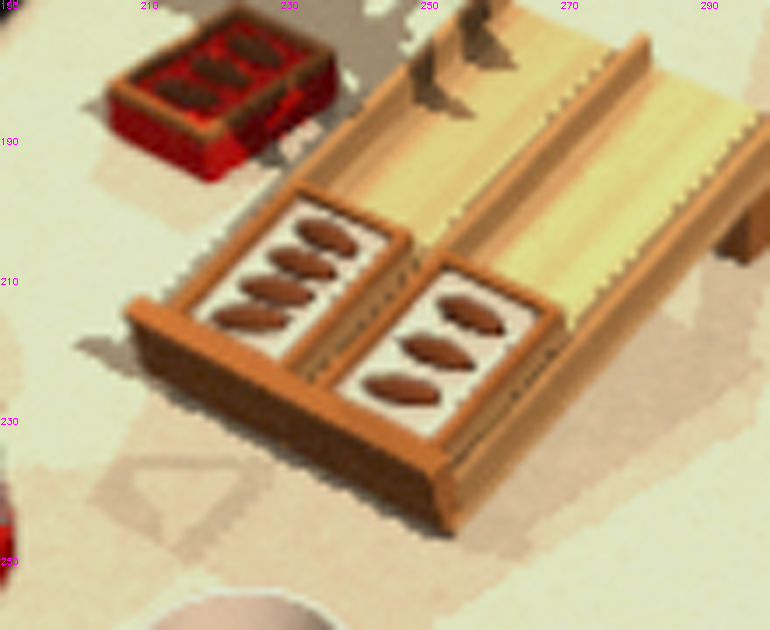

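Run:
```python
from h import *
T=load('t19.pkl');a=.115;sl=.22
X=np.array([np.cos(a)*np.cos(sl),np.sin(a)*np.cos(sl),-np.sin(sl)]);Y=np.array([-np.sin(a),np.cos(a),0]);Z=np.cross(X,Y)
O=np.array([614,-254,12.])
def onp(u,v,h):
    o,d=ray(T,310+u/7,170+v/7);return o+d*(((O+h*Z-o)@Z)/(d@Z))
for n,u,v,h in [('c1 f',158,153,28),('c1 f',328,133,28),('c0 f',363,130,28),('c0 f',532,112,28),('c1 r',190,370,28),('c1 r',358,348,28),('c0 r',395,347,28),('c0 r',575,328,28),('stop in',134,141,36),('stop in',558,97,36),('stop out',134,115,36),('stop out',558,72,36)]:
    d=onp(u,v,h)-O;print(n,(d@X).round(1),(d@Y).round(1))
```

```text
c1 f 1.6 66.9
c1 f 2.0 3.4
c0 f 1.7 -9.6
c0 f 1.4 -72.6
c1 r -81.7 66.7
c1 r -80.5 4.9
c0 r -81.7 -8.5
c0 r -82.1 -74.5
stop in 4.7 76.0
stop in 3.6 -81.2
stop out 14.7 74.6
stop out 13.2 -82.8
```

Both cases sit square, and their fronts match the stop face to within picture resolution. Handing in.

```bash
python3 -c "
from cell import env
print(env.job_done(), env.state()['t'])"
```

```text
the job is handed in; nothing more can be done
the job is handed in; nothing more can be done
```

The photo corner is set up and handed in at about 21 s. Both cocoon cases are home in the tray, and the lantern hangs by its bail on the forked hook. I pushed each case down its lane until it met the stop, swung the bail upright in a loose finger cage, checked that it stood on its own, then hung the lantern and let go.

**What the last checks showed:**
- **Cases:** both sit square in their lanes, with fronts about 1.5–2 mm past my estimated stop line. The stop's inner edge came out at 2–5 mm, depending on which edge I used, so flush is only confirmed to about 3 mm. The 17 N and 23 N contact forces at the end of each push also point to the stop.
- **Bail:** within about 1 mm of upright before I gripped it.
- **Lantern:** the bar lies across both notches, within about 2.5 mm of the seat point, and nothing on the stand moved between two pictures.
- **Jar, camera, tub and red look-alikes:** no change in the top view.

**Checks that disagreed or were blocked:**
- **Lowering onto the hook:** the force reading stayed at the lantern's weight for a few small steps before it showed contact.
- **Disc cases:** the arm hid them in the final top view, so that comparison failed; in the scene view they look unmoved.

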